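# Seat a microscope objective in the V-block of a centring jig

### The arm

A 6-joint arm with a two-finger parallel gripper is mounted at the origin on the work surface. World frame = base frame: x ahead of the robot, y to its left, z up, the work surface at z = 0. Lengths are in m, angles in rad, forces in N, time in s.
With the tool pointing down it reaches from about 0.375 to 0.925 m from the base axis. Payload 5.7 kg.
Tool frame: the origin (TCP) lies at the very end of the fingers, on their centre line; the grasp point (between the pads) lies 19 mm behind it; y points along the fingers, x is the direction in which the jaws open and shut, and the axes are right-handed (so a half turn about y gives the same grasp; the last joint's range is limited). The gripper opens to 88 mm and grips with 3 to 60 N. Pads are 20 mm wide; open, the fingers measure 115 mm over their backs; the gripper's body (75 mm by 178 mm) begins 61 mm behind the grasp point.
Start: joints at [1.227, 0.359, 1.51, -0, 1.272, -0.115], TCP at [0.136, 0.584, 0.223] pointing down, gripper open.
Joint ranges: [-2.97, 2.97], [-1.01, 2.36], [0.21, 2.38], [-0.96, 4.11], [0.2, 2.71], [-2.98, 2.98]. Speed limits (rad/s): [2.39, 2.39, 3.14, 3.14, 3.14, 3.14].

### API

Orientations are given as a rotation vector (axis times angle).
In Python, from station import * gives the robot as it stands.
- The arm moves only by the tool send_rows, never from a script. Its argument "plan" is a list of rows, each a list of 3 entries, a list of its own where there are three numbers: the turn, a rotation vector about the tool's x, y, z in degrees, then the shift along the tool's x, y, z in mm, then the closure, from 0 (fully open) to 1 (shut). In form: [[[rx, ry, rz], [tx, ty, tz], hand], ...]. A call has 1 to 20 rows; each row shifts and turns the commanded pose from where the row before left it, along the tool's axes as they then stand; what a row does not reach is not made up. A row lasts 1/12 s, in which the tool goes at most 41.7 mm and 7.16 degrees, less where a joint would pass 70% of its speed; a pose out of reach is approached as far as the arm can. A call is refused whole if a number of a shift passes 41.7 or a number of a turn 7.16, either way. A call with a gripper value outside its range is refused whole. The fingers move at their own pace and stop on an object; the grip force is fixed at half the most. Time passes only in rows, so rows that do not move let the fingers close. It gives the time, the measured TCP pose, the force and the opening at its end, in the units of the state.
- observe(): the state, without advancing time (a new reading comes with each control period).
- snapshot(name): name is "scene" or "top" or "wrist"; returns the picture (480x640x3 uint8, red, green, blue); there is no depth.
- camera_params(name): a dict with "intrinsics" (3x3 intrinsics, pixels), "position" and "rotation" of the camera in the world; the wrist camera has in their place "T_tool_cam" (4x4, takes a point from camera to tool coordinates, whose origin is the TCP and whose axes are the tool frame's). Camera axes: x right, y down, z forward; pixel columns grow to the right and rows downward; lengths in m; the calibration is good to about 2 mm. A picture is of the moment at which its call begins: read the wrist's pose just before it. camera_params takes no time and is no camera call.
- sign_off(): hands the job in, once; it reports no verdict.
Trained networks look in the newest picture that a camera, given by its name, has taken for a name from the list of things; names that differ only in an ending like _2 or _b are one class to them, and where a whole thing is asked for, a point or a joint stands for the part that bears it (a point fixed in the world has none). Each returns a list of dicts, best first, with "conf" (0 to 1); they miss things now and then, are a little off and sometimes report something else, mostly with a low value. They report only what shows in the picture. A call takes as long as a camera call.
- regions_of(camera, thing): "region" (480x640 bool, what is visible of it) and "point" ([column, row] in pixels, amid what is visible of it).
The state is a dict: "time": time; "joints": joint angles; "dq": joint speeds; "tau": joint torques, N m; "ee_pos": TCP position; "eef_rot": TCP orientation; "wrist_force": force on the tool from outside, world axes, zero at the start; "moment": the same for the moment, N m; "grip_width": finger opening in m.
Only numpy, scipy, OpenCV 4.12 (cv2) and the standard library are available. Lean on these libraries where they do the work, as an engineer would, in place of code of your own. Each camera call takes 0.05 s, during which the arm holds its last target.

### The job

Take the objective with the yellow ring from the mat, stand it upright on the black plate of the centring jig, and push it into the steel V until it settles against both faces; press it home firmly, with a steady square push of about 12 newtons held for a second, but slowly and gently, as more than 11 newtons on one face alone marks the barrel. Leave it standing there, centred in the V, let go of it, and do not knock over or shove the other things on the bench.

Things in the scene. Friction and masses are not known exactly. Their poses are not given: they have to be found in the camera images.
- objective_yellow_center (a point): On the axis of the yellow-ringed objective, half-way up (29 mm above its foot); z points up. An upright round metal part standing lens up on the mat, about 0.2 kg, 58 mm tall plus a 2 mm lens rim: barrel 34 mm in diameter from the foot to 38 mm, then a nose 24 mm in diameter; yellow band and yellow sloping shoulder 30 to 44 mm above the foot. Grasp the barrel from above.
- objective_green: A like objective with a green ring, on the mat; origin at the centre of its foot. The three stand in one row 80 mm apart along the mat's long side, in any order. Leave it where it is (no shift above 15 mm).
- objective_blue: A like objective with a blue ring, on the mat; origin at the centre of its foot. Leave it where it is.
- mat: Fixed black rubber mat, 100 x 260 x 3 mm (x, y, z), lying flat on the bench; origin at the centre of its underside. The row of objectives runs along its y axis; there is free room for the fingers on the +x and -x sides of each one.
- v_seat (a point): On top of the jig's plate (10 mm above the bench), where the objective's axis stands when fully seated. x points into the V (push along +x), z up. The V is 90 degrees wide, symmetric about x, opens to -x: mouth about 65 mm wide, 8.5 mm on the -x side of here; apex 24 mm on the +x side. An objective stood on the axis 45 mm before here has free room all round and centres itself when slid along +x.
- jig: The fixed jig: black slick-coated plate (friction 0.15) 150 x 110 x 10 mm with the V (friction 0.3) and a white line along the V's axis. Origin on the plate's underside, below the seat point, same axes; plate reaches 105 mm to -x, 45 mm to +x, 55 mm to either side. Rigid, no give. Off-centre, the objective meets one face first. Pressing down while pushing makes it drag on the plate.
- v_face_left: Left steel wall of the V (+y side), 46 mm long, 14 mm thick, 26 mm tall above the plate; frame as v_seat. Touches the barrel 45 degrees left of straight ahead. A square push of 13 N along the axis puts about 6 to 7 N on each face; a sideways drag of the pusher loads one face only: give way sideways. Each must carry over 4 N at once for half a second, neither ever above 11 N.
- v_face_right: Right steel wall of the V (on the -y side), the mirror image of the left one.
- oil_bottle: Loose amber bottle, 32 mm in diameter, 70 mm tall, standing beyond the work; leave alone. Origin at the centre of its foot.
- dish: Loose clear dish, 90 mm in diameter, 15 mm tall; leave alone.
- eyepiece: Loose black cylinder, 30 mm in diameter, 45 mm tall, standing to the robot's left; leave alone.
- driver: Loose screwdriver with a red handle, 150 mm long, lying at the far left; leave alone.

How it is judged:
On the way:
1. The objective, standing upright on the jig's plate, is pressed against both faces of the V at once, with over 4 N on each for half a second (contact force between objective_yellow and v_face_left above 4 N and contact force between objective_yellow and v_face_right above 4 N and angle between objective_yellow_center's own z axis and vertical below 0.06 rad and z of objective_yellow_center in the frame of v_seat below 0.032 m), for 0.5 s.
At the end, for the whole second after the job is handed in: The yellow-ringed objective stands upright (within 0.05 rad) on the jig's plate, its axis within 2 mm of the seated point of the V, at rest and released (horizontal distance between objective_yellow_center and v_seat below 0.002 m and angle between objective_yellow_center's own z axis and vertical below 0.05 rad and z of objective_yellow_center in the frame of v_seat between 0.027 and 0.031 m and linear speed of objective_yellow below 0.01 m/s and angular speed of objective_yellow below 0.1 rad/s and contact force between objective_yellow and the fingers below 0.1 N); the robot touches nothing.
It fails at once if a face of the V is pressed with more than 11 N (contact force between objective_yellow and v_face_left above 11 N or contact force between objective_yellow and v_face_right above 11 N).
It fails at once if another thing on the bench is shoved more than 15 mm (distance of any of objective_green, objective_blue, oil_bottle, dish, eyepiece, driver from where it was at the start of the episode above 0.015 m).
It also fails if it takes over 64 s, if anything falls off the work surface, if the arm or the gripper's body presses on something with over 40 N, if the wrist force passes 120 N, or if a joint passes its speed limit or range.

## Working session

There is one attempt and no reset: what is moved stays moved. The work goes in short steps, Python scripts to look and compute and a tool call to move; the robot and the scene stay as the last step left them, time stands still between calls to the robot, and variables do not carry over. Pictures are saved under pics/ and viewed, and the job is handed in when it is done.

Besides the shell and the picture viewer there is one more tool, called as name(argument=value, ...), one argument or row to a line, values as JSON. send_rows: Moves the arm, as the interface text tells. Its arguments: {"type":"object","properties":{"plan":{"type":"array"}},"required":["plan"]}

```bash
mkdir -p pics; ls; python3 - <<'E'
from station import *
import cv2
s=observe();print({k:(v if not hasattr(v,'tolist') else [round(float(a),4) for a in __import__('numpy').ravel(v)]) for k,v in s.items()})
for n in ("scene","top","wrist"):
    im=snapshot(n);cv2.imwrite(f"pics/{n}0.png",im[:,:,::-1]);print(n,camera_params(n))
E
```

```text
pics
{'time': 0.0, 'joints': [1.2269, 0.3595, 1.5114, 0.0, 1.2725, -0.1151], 'dq': [-0.0008, 0.0001, 0.0003, -0.0006, 0.0003, 0.0013], 'tau': [-0.0015, -51.5375, -27.0731, 0.0671, 0.0351, -0.0001], 'ee_pos': [0.1359, 0.5837, 0.2218], 'eef_rot': [-1.3098, -1.0378, 1.0404], 'wrist_force': [0.4081, 0.4672, -0.2762], 'moment': [0.0383, 0.019, 0.0142], 'grip_width': 0.08806239342771345}
scene {'intrinsics': array([[559.94989478,   0.        , 311.86764839],
       [  0.        , 559.94989478, 236.28759654],
       [  0.        ,   0.        ,   1.        ]]), 'position': array([ 1.45204856, -0.26206978,  0.89491875]), 'rotation': array([-1.9357507 , -1.39425877,  0.6403309 ])}
top {'intrinsics': array([[474.37996064,   0.        , 326.58820822],
       [  0.        , 474.37996064, 247.76488398],
       [  0.        ,   0.        ,   1.        ]]), 'position': array([0.29123186, 0.05118623, 1.21584165]), 'rotation': array([-2.1647745 ,  2.05662939, -0.22162236])}
wrist {'intrinsics': array([[423.01349039,   0.        , 313.56048915],
       [  0.        , 423.01349039, 241.2470537 ],
       [  0.        ,   0.        ,   1.        ]]), 'T_tool_cam': array([[ 9.99999849e-01,  3.24065114e-04, -4.43397929e-04,
         1.20475410e-03],
       [ 5.20416325e-04, -3.01205051e-01,  9.53559252e-01,
        -1.61903311e-01],
       [ 1.75461592e-04, -9.53559339e-01, -3.01205174e-01,
         8.23180829e-02],
       [ 0.00000000e+00,  0.00000000e+00,  0.00000000e+00,
         1.00000000e+00]])}
```

View pics/top0.png

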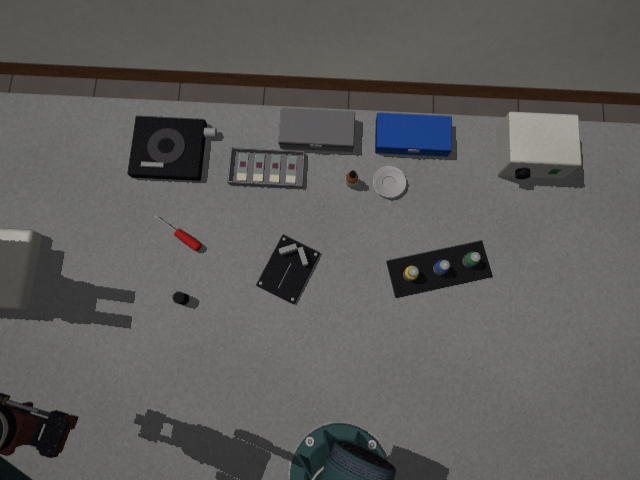

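View pics/scene0.png

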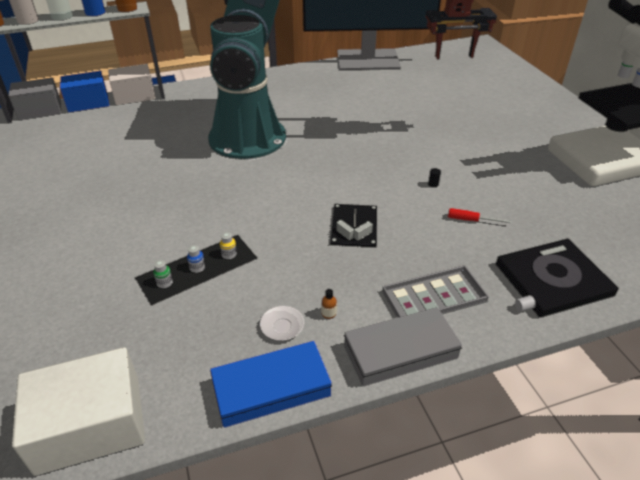

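View pics/wrist0.png

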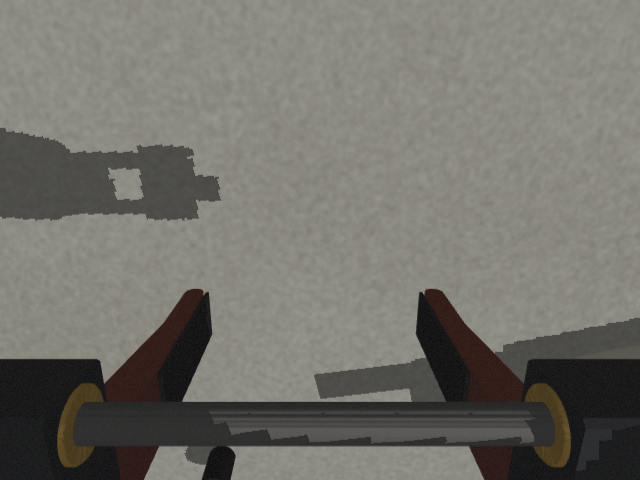

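```bash
python3 - <<'E'
from scipy.spatial.transform import Rotation as R
import numpy as np
print(R.from_rotvec([-1.3098,-1.0378,1.0404]).as_matrix().round(3))
E
```

```text
[[ 0.227 -0.001 -0.974]
 [ 0.974 -0.002  0.227]
 [-0.002 -1.     0.   ]]
```

The top view has yellow at (411,273), blue at (442,267) and green at (472,259) on the mat. The jig is at (288,268), with its V opening toward the lower left. The scene view agrees. Next I'll measure these.

```bash
cat > h.py <<'E'
from station import *
import numpy as np, cv2
from scipy.spatial.transform import Rotation as R
def cam(name,s=None):
    p=camera_params(name);K=p["intrinsics"]
    if name=="wrist":
        s=s or observe();T=np.eye(4);T[:3,:3]=R.from_rotvec(s["eef_rot"]).as_matrix();T[:3,3]=s["ee_pos"]
        T=T@p["T_tool_cam"];return K,T[:3,:3],T[:3,3]
    return K,R.from_rotvec(p["rotation"]).as_matrix(),np.array(p["position"])
def px2plane(c,uv,z):
    K,Rm,t=c;uv=np.atleast_2d(np.asarray(uv,float))
    d=np.c_[uv,np.ones(len(uv))]@np.linalg.inv(K).T@Rm.T
    return t+d*((z-t[2])/d[:,2])[:,None]
def proj(c,P):
    K,Rm,t=c;q=(np.atleast_2d(P)-t)@Rm@K.T;return q[:,:2]/q[:,2:]
def tri(cs,uvs):
    A=np.zeros((3,3));b=np.zeros(3)
    for (K,Rm,t),uv in zip(cs,uvs):
        d=Rm@np.linalg.inv(K)@np.array([*uv,1.]);d/=np.linalg.norm(d);M=np.eye(3)-np.outer(d,d);A+=M;b+=M@t
    return np.linalg.solve(A,b)
E
python3 - <<'E'
from h import *
for n in("top","scene"):
    snapshot(n);c=cam(n)
    for th,z in(("objective_yellow_center",.035),("objective_green",.035),("objective_blue",.035),("mat",.003),("jig",.01),("v_face_left",.036),("v_face_right",.036),("oil_bottle",.035),("eyepiece",.02),("dish",0.01),("driver",0.01)):
        for r in regions_of(n,th)[:1]:
            v=np.argwhere(r["region"])[:,::-1].astype(np.float32);rc=cv2.minAreaRect(v)
            print(n,th,round(r["conf"],2),np.round(r["point"],1),v.mean(0).round(1),len(v),px2plane(c,v.mean(0),z).round(4)[0], 
              px2plane(c,cv2.boxPoints(rc),z)[:,:2].round(3).tolist() if th in("mat","jig","v_face_left","v_face_right") else "")
E
```

```text
top objective_yellow_center 0.51 [410.4 272.2] [410.3 272.9] 174 [ 0.4878 -0.1566  0.035 ] 
top objective_green 0.74 [470.7 258.1] [471.  258.6] 220 [ 0.5326 -0.31    0.035 ] 
top objective_blue 0.73 [441.  266.5] [441.  266.4] 199 [ 0.5084 -0.2338  0.035 ] 
top mat 0.94 [435.  269.1] [437.4 269.2] 3263 [ 0.5066 -0.2323  0.003 ] [[0.524, -0.097], [0.594, -0.354], [0.493, -0.374], [0.426, -0.121]]
top jig 0.9 [288.6 271.5] [287.6 268.6] 2442 [0.4868 0.155  0.01  ] [[0.44, 0.235], [0.581, 0.178], [0.535, 0.075], [0.396, 0.134]]
top v_face_left 0.62 [437.  266.5] [437.9 268.7] 3293 [ 0.5018 -0.2257  0.036 ] [[0.518, -0.093], [0.587, -0.342], [0.489, -0.361], [0.422, -0.117]]
top v_face_right 0.69 [299.4 256.1] [302.3 255.4] 111 [0.5184 0.1178 0.036 ] [[0.538, 0.134], [0.544, 0.12], [0.497, 0.101], [0.492, 0.115]]
top oil_bottle 0.52 [348.8 176.5] [351.3 178.7] 171 [0.73   0.0018 0.035 ] 
top eyepiece 0.55 [180.  299.3] [180.2 297.8] 152 [0.397  0.4188 0.02  ] 
top dish 0.9 [392.6 179.8] [389.5 181. ] 828 [ 0.7384 -0.1016  0.01  ] 
top driver 0.53 [185.2 241.9] [186.4 238.6] 283 [0.5524 
[... 455 characters left out ...]
53.4 225.8] 1971 [0.4959 0.1481 0.01  ] [[0.546, 0.067], [0.395, 0.124], [0.439, 0.235], [0.586, 0.169]]
scene v_face_left 0.47 [365.1 230.1] [363.  230.2] 207 [0.5463 0.1516 0.036 ] [[0.535, 0.126], [0.517, 0.18], [0.556, 0.177], [0.573, 0.125]]
scene v_face_right 0.64 [344.6 231.1] [344.8 229.9] 201 [0.5314 0.1116 0.036 ] [[0.516, 0.088], [0.491, 0.114], [0.545, 0.134], [0.569, 0.109]]
scene oil_bottle 0.56 [325.9 306.3] [328.5 304.6] 364 [ 0.7369 -0.0015  0.035 ] 
scene eyepiece 0.79 [432.  177.5] [433.7 177.7] 204 [0.3923 0.4174 0.02  ] 
scene dish 0.92 [279.  320.4] [281.3 322.4] 1216 [ 0.7305 -0.1006  0.01  ] 
scene driver 0.67 [279.  323.8] [281.3 322.8] 1170 [ 0.7316 -0.101   0.01  ]
```

```bash
python3 - <<'E'
import cv2
a=cv2.imread("pics/top0.png")
cv2.imwrite("pics/top0jig.png",cv2.resize(a[225:310,245:335],None,fx=6.5,fy=6.5,interpolation=cv2.INTER_CUBIC))
a=cv2.imread("pics/scene0.png")
cv2.imwrite("pics/scene0jig.png",cv2.resize(a[195:255,320:390],None,fx=9,fy=9,interpolation=cv2.INTER_CUBIC))
E
```

```text
(no output)
```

View pics/top0jig.png

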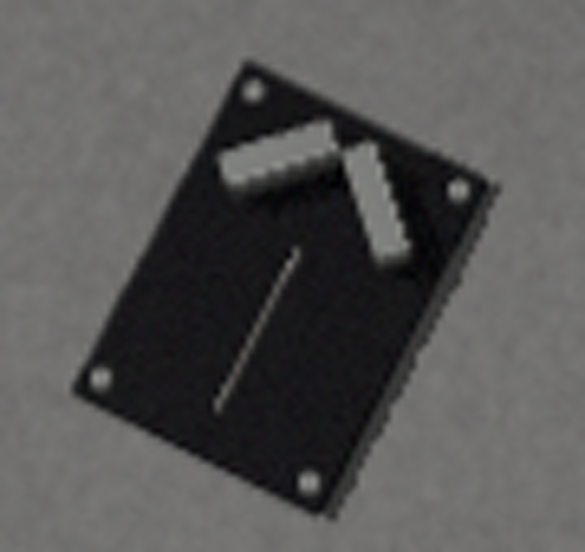

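The top crop shows the V walls at the upper end of the plate and the white line along its axis. That gives a jig yaw of about -22° and a seat near (0.516, 0.144). Yellow is at about (0.49, -0.158) and the mat yaw is about 15°. First I'll go above yellow, swinging around the base.

send_rows(
  plan=[
    [[0,0,0],[-15.8,0,-30.8],0],
    [[0,0,0],[-15.8,0,-30.8],0],
    [[0,0,0],[-15.8,0,-30.8],0],
    [[0,0,0],[-15.8,0,-30.8],0],
    [[0,0,0],[-15.8,0,-30.8],0],
    [[0,0,0],[-15.8,0,-30.8],0],
    [[0,0,0],[-15.8,0,-30.8],0],
    [[0,0,0],[-15.8,0,-30.8],0],
    [[0,0,0],[-15.8,0,-30.8],0],
    [[0,0,0],[-15.8,0,-30.8],0],
  ],
)

```text
time: 2.18
ee_pos: [0.4014, 0.3594, 0.2228]
eef_rot: [-1.309, -1.039, 1.039]
wrist_force: [0.1, 0.8, 0.4]
grip_width: 0.0881
```

send_rows(
  plan=[
    [[0,0,0],[-34.6,0,-14.7],0],
    [[0,0,0],[-34.6,0,-14.7],0],
    [[0,0,0],[-34.6,0,-14.7],0],
    [[0,0,0],[-34.6,0,-14.7],0],
    [[0,0,0],[-34.6,0,-14.7],0],
    [[0,0,0],[-34.6,0,-14.7],0],
    [[0,0,0],[-34.6,0,-14.7],0],
    [[0,0,0],[-34.6,0,-14.7],0],
    [[0,0,0],[-34.6,0,-14.7],0],
    [[0,0,0],[-34.6,0,-14.7],0],
    [[0,0,0],[-34.6,0,-14.7],0],
    [[0,0,0],[-34.6,0,-14.7],0],
    [[0,0,0],[-34.6,0,-14.7],0],
    [[0,0,0],[-34.6,0,-14.7],0],
  ],
)

```text
time: 3.35
ee_pos: [0.4908, -0.1598, 0.2229]
eef_rot: [-1.309, -1.039, 1.039]
wrist_force: [1.0, -0.0, 0.2]
grip_width: 0.0876
```

send_rows(
  plan=[
    [[0,6.9,0],[0,0,0],0],
    [[0,6.9,0],[0,0,0],0],
    [[0,6.9,0],[0,0,0],0],
    [[0,6.9,0],[0,0,0],0],
    [[0,6.9,0],[0,0,0],0],
    [[0,6.9,0],[0,0,0],0],
    [[0,6.9,0],[0,0,0],0],
    [[0,6.9,0],[0,0,0],0],
    [[0,6.8,0],[0,0,0],0],
    [[0,0,0],[0,0,0],0],
    [[0,0,0],[0,0,0],0],
    [[0,0,0],[0,0,0],0],
  ],
)

```text
time: 4.35
ee_pos: [0.4908, -0.1579, 0.2227]
eef_rot: [-1.561, -0.207, 0.207]
wrist_force: [-0.0, -0.2, -0.5]
grip_width: 0.0879
```

```bash
cat >> h.py <<'E'
def st(s=None):
    s=s or observe();M=R.from_rotvec(s["eef_rot"]).as_matrix()
    print("t",round(s["time"],2),"p",np.round(s["ee_pos"],4),"x",M[:,0].round(4),"y",M[:,1].round(4),"yaw",np.degrees(np.arctan2(M[1,0],M[0,0])).round(2),"F",np.round(s["wrist_force"],2),"w",round(s["grip_width"],4),"q",np.round(s["joints"],2))
    return s
E
python3 - <<'E'
from h import *
s=st();im=snapshot("wrist");cv2.imwrite("pics/w1.png",im[:,:,::-1]);c=cam("wrist",s)
for th in("objective_yellow_center","objective_blue","objective_green"):
  for r in regions_of("wrist",th)[:2]:
    v=np.argwhere(r["region"])[:,::-1];print(th,round(r["conf"],2),v.min(0),v.max(0),r["point"],px2plane(c,v.mean(0),.035).round(4))
E
```

```text
t 4.35 p [ 0.4908 -0.1579  0.2227] x [0.9655 0.2603 0.    ] y [ 1.e-04 -2.e-04 -1.e+00] yaw 15.09 F [-0.03 -0.21 -0.5 ] w 0.0879 q [-0.45  0.24  1.69 -0.    1.21 -0.71]
objective_yellow_center 0.56 [292 186] [332 233] [312.9, 212.2] [[ 0.4903 -0.1569  0.035 ]]
objective_blue 0.78 [293 269] [328 322] [308.8, 295.8] [[ 0.5095 -0.2334  0.035 ]]
objective_green 0.84 [297 342] [331 400] [316.2, 372.6] [[ 0.5334 -0.3088  0.035 ]]
```

View pics/w1.png

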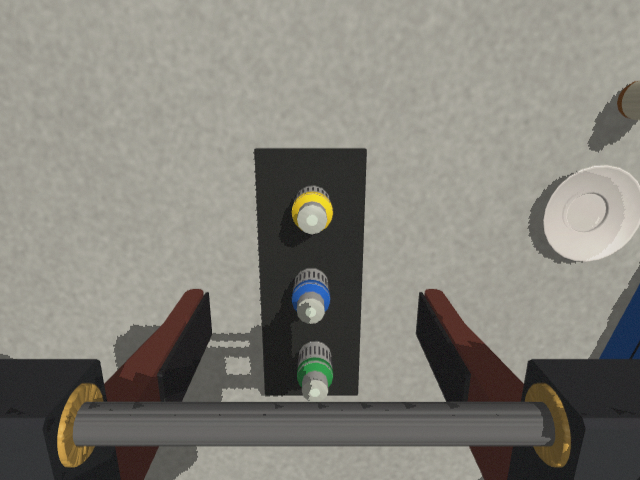

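The wrist view shows the yellow lens at about (312,219) and its yellow ring centred at (312,211). Blue is at (311,312), and the mat edges are parallel to image vertical, so the yaw is right. Now I'll refine from the lens top and ring.

```bash
python3 - <<'E'
from h import *
s=observe();c=cam("wrist",s);im=cv2.imread("pics/w1.png")
h=cv2.cvtColor(im,cv2.COLOR_BGR2HSV);m=cv2.inRange(h,(20,120,60),(35,255,255));v=np.argwhere(m[150:260,270:360]>0)[:,::-1]+[270,150]
print(v.min(0),v.max(0),len(v))
# ring outer hull fit: model check
def circ(cx,cy,r,z):
    a=np.linspace(0,2*np.pi,60);return np.c_[cx+r*np.cos(a),cy+r*np.sin(a),0*a+z]
from scipy.optimize import least_squares
def f(p):
    pts=np.r_[proj(c,circ(*p,.017,.033)),proj(c,circ(*p,.017,.041))]
    return np.r_[pts.min(0)-v.min(0)+.0,(pts.max(0)-v.max(0)-1)]
r=least_squares(f,[.49,-.157]);print(r.x,r.fun)
g=cv2.resize(im[170:250,270:350],None,fx=7,fy=7,interpolation=cv2.INTER_NEAREST);cv2.imwrite("pics/w1c.png",g)
for z,uv in((.063,(312,219)),):print(px2plane(c,uv,z))
E
```

```text
[291 192] [332 230] 603
[ 0.49072374 -0.15780242] [ 0.63019933 -1.24243867 -0.62962372  1.27089032]
[[ 0.49072018 -0.15748615  0.063     ]]
```

View pics/w1c.png

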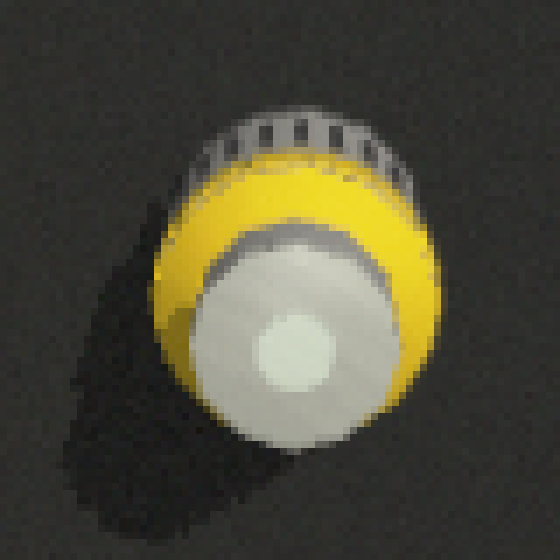

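The crop confirms that the lens centre and ring agree: yellow is at (0.4907, -0.1577) and the TCP is directly above it to within 0.3 mm. Descending 210 mm, then closing.

send_rows(
  plan=[
    [[0,0,0],[0,30,0],0],
    [[0,0,0],[0,30,0],0],
    [[0,0,0],[0,30,0],0],
    [[0,0,0],[0,30,0],0],
    [[0,0,0],[0,30,0],0],
    [[0,0,0],[0,25,0],0],
    [[0,0,0],[0,20,0],0],
    [[0,0,0],[0,15,0],0],
    [[0,0,0],[0,0,0],0],
    [[0,0,0],[0,0,0],0],
  ],
)

```text
time: 5.38
ee_pos: [0.4903, -0.1577, 0.0122]
eef_rot: [-1.56, -0.203, 0.206]
wrist_force: [0.3, -0.4, 0.1]
grip_width: 0.088
```

send_rows(
  plan=[
    [[0,0,0],[0,0,0],0.3],
    [[0,0,0],[0,0,0],0.5],
    [[0,0,0],[0,0,0],0.6],
    [[0,0,0],[0,0,0],0.7],
    [[0,0,0],[0,0,0],0.8],
    [[0,0,0],[0,0,0],1],
    [[0,0,0],[0,0,0],1],
    [[0,0,0],[0,0,0],1],
    [[0,0,0],[0,0,0],1],
    [[0,0,0],[0,0,0],1],
    [[0,0,0],[0,0,0],1],
  ],
)

```text
time: 6.3
ee_pos: [0.4905, -0.1578, 0.0127]
eef_rot: [-1.561, -0.204, 0.204]
wrist_force: [-0.8, -0.9, 2.1]
grip_width: 0.0338
```

```bash
python3 -c "
from h import *
st()"
```

```text
t 6.3 p [ 0.4905 -0.1578  0.0127] x [ 9.664e-01  2.571e-01 -5.000e-04] y [-5.e-04  0.e+00 -1.e+00] yaw 14.9 F [-0.83 -0.92  2.12] w 0.0338 q [-0.45  0.53  1.89 -0.    0.72 -0.7 ]
```

Gripped at width 33.8 mm. Lifting and moving above the jig's approach point.

send_rows(
  plan=[
    [[0,0,0],[0,-10,0],1],
    [[0,0,0],[0,-20,0],1],
    [[0,0,0],[0,-30,0],1],
    [[0,0,0],[0,-30,0],1],
    [[0,0,0],[0,-30,0],1],
    [[0,0,0],[0,-30,0],1],
    [[0,0,0],[3.3,0,15],1],
    [[0,0,0],[7.3,0,34.7],1],
    [[0,0,0],[7.3,0,34.7],1],
    [[0,0,0],[7.3,0,34.7],1],
    [[0,0,0],[7.3,0,34.7],1],
    [[0,0,0],[7.3,0,34.7],1],
    [[0,0,0],[7.3,0,34.7],1],
    [[0,0,0],[7.3,0,34.7],1],
    [[0,0,0],[7.3,0,34.7],1],
    [[0,0,0],[4,0,19.7],1],
  ],
)

```text
time: 7.63
ee_pos: [0.4732, 0.1641, 0.1632]
eef_rot: [-1.56, -0.205, 0.205]
wrist_force: [-0.7, 0.4, -1.9]
grip_width: 0.0333
```

send_rows(
  plan=[
    [[0,-5,0],[0,0,0],1],
    [[0,-6.6,0],[0,0,0],1],
    [[0,-6.6,0],[0,0,0],1],
    [[0,-6.6,0],[0,0,0],1],
    [[0,-6.6,0],[0,0,0],1],
    [[0,-6.6,0],[0,0,0],1],
    [[0,-6.6,0],[0,0,0],1],
    [[0,-5,0],[0,0,0],1],
    [[0,-3.4,0],[0,0,0],1],
    [[0,0,0],[0,0,0],1],
    [[0,0,0],[0,0,0],1],
    [[0,0,0],[0,0,0],1],
  ],
)

```text
time: 8.63
ee_pos: [0.4739, 0.1609, 0.1628]
eef_rot: [-1.368, -0.919, 0.919]
wrist_force: [-0.8, -0.8, -1.8]
grip_width: 0.0335
```

```bash
python3 - <<'E'
from h import *
s=st();im=snapshot("wrist");cv2.imwrite("pics/w2.png",im[:,:,::-1])
E
```

```text
t 8.63 p [0.4739 0.1609 0.1628] x [ 0.3781  0.9258 -0.    ] y [ 0. -0. -1.] yaw 67.78 F [-0.76 -0.78 -1.78] w 0.0335 q [ 0.19  0.28  1.79 -0.    1.06 -0.99]
```

View pics/w2.png

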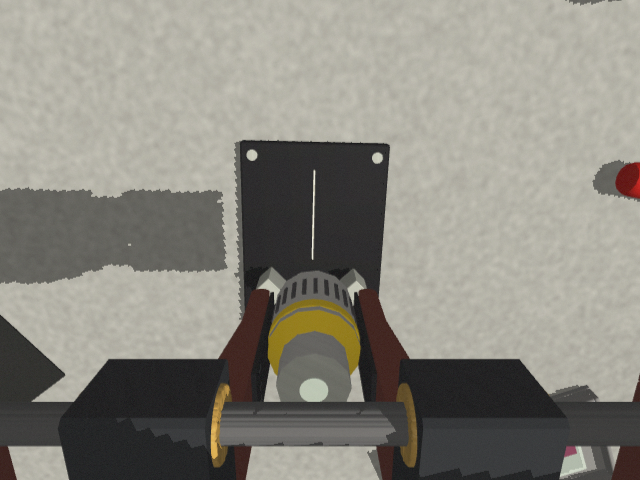

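The wrist view shows the plate's back edge at row ≈142, from (240,141) to (390,144). The white line runs from (315,170) to (313,259), and the held objective hides the V. Fitting the jig frame from these.

```bash
python3 - <<'E'
from h import *
s=observe();c=cam("wrist",s);im=cv2.imread("pics/w2.png");g=cv2.cvtColor(im,cv2.COLOR_BGR2GRAY).astype(float)
# white line: per row centroid
L=[]
for r in range(174,256):
    w=np.clip(g[r,300:330]-60,0,None);L.append([300+(w*np.arange(30)).sum()/w.sum(),r])
P=px2plane(c,L,.01);vx,vy,x0,y0=cv2.fitLine(P[:,:2].astype(np.float32),cv2.DIST_HUBER,0,.001,.001).ravel()
print("line yaw",np.degrees(np.arctan2(vy,vx)),"pt",x0,y0)
def edge(vals,th):  # first subpixel crossing
    i=np.argmax(vals<th) ;return i-1+(vals[i-1]-th)/(vals[i-1]-vals[i])
B=[[u,130+edge(g[130:155,u],90)] for u in range(250,382)]
Rr=[[400-edge(g[r,370:401][::-1],90),r] for r in range(160,265)]
Lr=[[225+edge(g[r,225:260],48),r] for r in range(160,200)]
for n,E in(("back",B),("right",Rr),("left",Lr)):
    Q=px2plane(c,E,.01)[:,:2];a,b,x,y=cv2.fitLine(Q.astype(np.float32),cv2.DIST_HUBER,0,.001,.001).ravel()
    print(n,"yaw",np.degrees(np.arctan2(b,a)),x,y,"px",np.round(E[0],1),np.round(E[-1],1))
print(px2plane(c,[(313,259.5),(315,169.5)],.01))
print(g[170,228:250].astype(int),g[250,228:250].astype(int),g[130:150,300].astype(int),g[170,380:400].astype(int))
E
```

```text
line yaw -23.461662 pt 0.47026002 0.1630951
back yaw 66.51375 0.4190909 0.18293752 px [250. 140.] [381. 143.]
right yaw -23.50235 0.48888618 0.21431008 px [388.3 160. ] [380.4 264. ]
left yaw -23.317604 0.42724985 0.122593865 px [240.1 160. ] [241.6 199. ]
[[0.50385405 0.14941669 0.01      ]
 [0.4388138  0.17756799 0.01      ]]
[182 184 184 182 181 181 166 163 107  97  97  98  68  36  38  45  44  46
  43  43  43  43] [178 179 179 180 181 181 180 180 180 132 103 102 102 101 104  42  40  40
  45  41  45  43] [177 176 175 174 173 172 174 172 174 173 165 121  33  39  43  47  47  47
  46  47] [ 50  48  48  49  47  50  49  44 147 176 176 176 174 174 174 172 171 173
 174 174]
```

The fits agree: jig yaw is -23.5°, the line and the edge midpoint match to 0.1 mm, and the plate width comes out at 108.7 mm against 110 mm. The seat is at (0.5158, 0.1433). Next I'll square up, lower the objective to 45 mm before the seat, and set it down gently.

send_rows(
  plan=[
    [[0,1.25,0],[0.6,0,0],1],
    [[0,0,0],[0,15,0],1],
    [[0,0,0],[0,25,0],1],
    [[0,0,0],[0,25,0],1],
    [[0,0,0],[0,25,0],1],
    [[0,0,0],[0,20,0],1],
    [[0,0,0],[0,15,0],1],
    [[0,0,0],[0,10,0],1],
    [[0,0,0],[0,5,0],1],
    [[0,0,0],[0,1,0],1],
    [[0,0,0],[0,0,0],1],
    [[0,0,0],[0,0,0],1],
    [[0,0,0],[0,0,0],1],
  ],
)

```text
time: 9.77
ee_pos: [0.4751, 0.1615, 0.0225]
eef_rot: [-1.376, -0.905, 0.902]
wrist_force: [0.5, -0.2, -1.7]
grip_width: 0.0338
```

```bash
python3 - <<'E'
from h import *
s=st();d=np.array([.9173,-.3983]);n=np.array([.3983,.9173]);print(d@s["ee_pos"][:2],n@s["ee_pos"][:2])
im=snapshot("scene");cv2.imwrite("pics/s3.png",cv2.resize(im[170:270,290:410,::-1],None,fx=6,fy=6,interpolation=cv2.INTER_CUBIC))
E
```

```text
t 9.77 p [0.4751 0.1615 0.0225] x [3.966e-01 9.180e-01 9.000e-04] y [ 1.8e-03  3.0e-04 -1.0e+00] yaw 66.63 F [ 0.48 -0.17 -1.71] w 0.0338 q [ 0.19  0.5   1.92 -0.    0.72 -0.97]
0.3714499778284831 0.33741508034337664
```

View pics/s3.png

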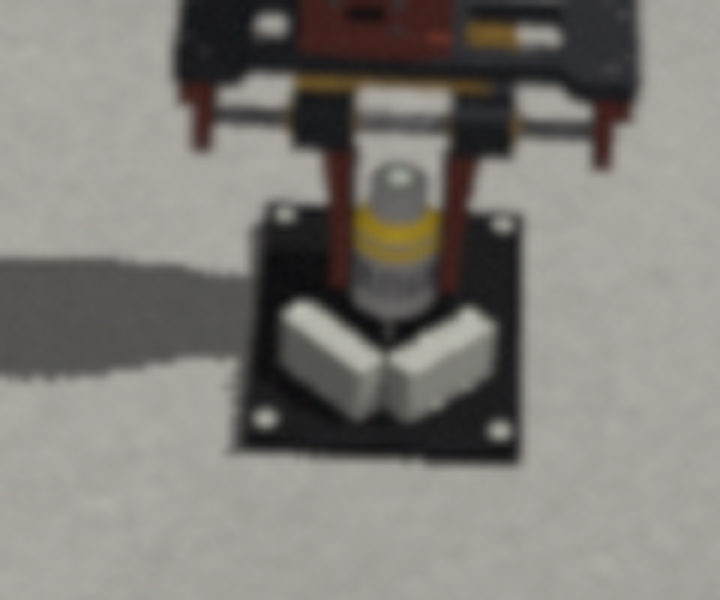

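The picture shows the objective upright between the fingers above the plate, on the V's axis. Lowering the last few mm.

send_rows(
  plan=[
    [[0,0,0],[0,0.6,0],1],
    [[0,0,0],[0,0.6,0],1],
    [[0,0,0],[0,0.5,0],1],
    [[0,0,0],[0,0.5,0],1],
    [[0,0,0],[0,0,0],1],
    [[0,0,0],[0,0,0],1],
  ],
)

```text
time: 10.32
ee_pos: [0.4743, 0.1614, 0.0197]
eef_rot: [-1.375, -0.904, 0.904]
wrist_force: [-1.7, -0.2, 3.5]
grip_width: 0.0333
```

send_rows(
  plan=[
    [[0,0,0],[0,0.4,0],1],
    [[0,0,0],[0,0,0],1],
    [[0,0,0],[0,0,0],1],
  ],
)

```text
time: 10.57
ee_pos: [0.4743, 0.1614, 0.0197]
eef_rot: [-1.375, -0.904, 0.904]
wrist_force: [-2.7, -0.8, 8.0]
grip_width: 0.0334
```

Down on the plate. The contact stiffness is about 11 N/mm. Easing off and releasing.

send_rows(
  plan=[
    [[0,0,0],[0,-0.6,0],1],
    [[0,0,0],[0,0,0],1],
    [[0,0,0],[0,0,0],0.6],
    [[0,0,0],[0,0,0],0.55],
    [[0,0,0],[0,0,0],0.4],
    [[0,0,0],[0,0,0],0.2],
    [[0,0,0],[0,0,0],0],
    [[0,0,0],[0,0,0],0],
    [[0,0,0],[0,0,0],0],
    [[0,0,0],[0,0,0],0],
  ],
)

```text
time: 11.4
ee_pos: [0.4743, 0.1614, 0.0197]
eef_rot: [-1.375, -0.904, 0.904]
wrist_force: [0.5, 0.5, -0.6]
grip_width: 0.0759
```

send_rows(
  plan=[
    [[0,0,0],[0,0,10],0],
    [[0,0,0],[0,0,20],0],
    [[0,0,0],[0,0,20],0],
    [[0,0,0],[0,0,5],0],
    [[0,0,0],[0,0,0],0.5],
    [[0,0,0],[0,0,0],1],
    [[0,0,0],[0,0,0],1],
    [[0,0,0],[0,0,0],1],
    [[0,0,0],[0,0,0],1],
    [[0,0,0],[0,0,0],1],
    [[0,0,0],[0,0,0],1],
    [[0,0,0],[0,0,0],1],
    [[0,0,0],[0,0,0],1],
  ],
)

```text
time: 12.48
ee_pos: [0.4239, 0.1831, 0.0196]
eef_rot: [-1.375, -0.904, 0.904]
wrist_force: [-0.0, 0.1, 0.2]
grip_width: 0.0317
```

```bash
python3 - <<'E'
from h import *
s=st();d=np.array([.9173,-.3983]);n=np.array([.3983,.9173]);print(d@s["ee_pos"][:2],n@s["ee_pos"][:2])
im=snapshot("scene");cv2.imwrite("pics/s4.png",cv2.resize(im[150:270,280:420,::-1],None,fx=5,fy=5,interpolation=cv2.INTER_CUBIC))
im=snapshot("wrist");cv2.imwrite("pics/w4.png",im[:,:,::-1])
E
```

```text
t 12.48 p [0.4239 0.1831 0.0196] x [ 3.967e-01  9.180e-01 -1.000e-04] y [-0.e+00 -1.e-04 -1.e+00] yaw 66.63 F [-0.02  0.13  0.18] w 0.0317 q [ 0.26  0.47  2.01 -0.    0.67 -0.9 ]
0.3158696731564337 0.3367907826499187
```

View pics/s4.png

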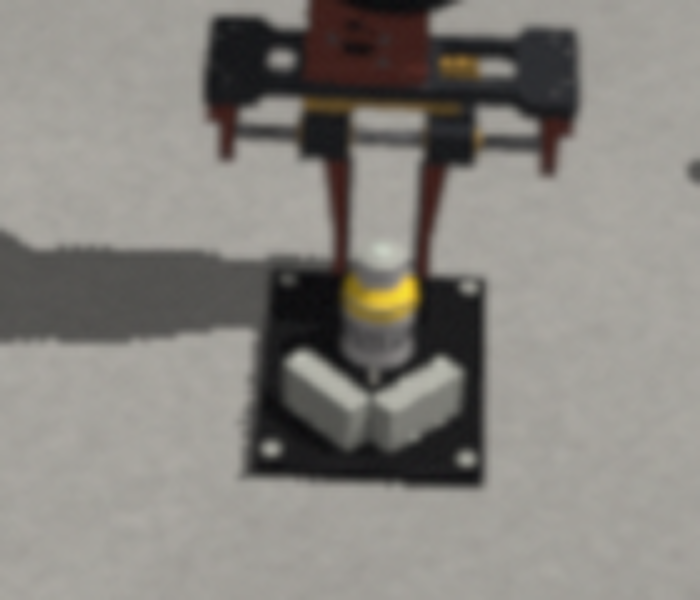

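View pics/w4.png

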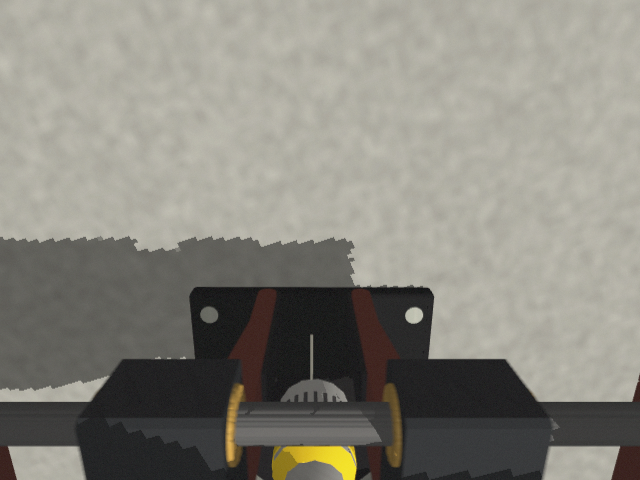

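The objective stands free on the white line. I'll finish closing, raise the tip to 14 mm above the plate, and tilt by 3° so the fingertips lead. That keeps the contact low, within the height of the V walls.

send_rows(
  plan=[
    [[-3,0,0],[0,-4,0],1],
    [[0,0,0],[0,0,0],1],
    [[0,0,0],[0,0,0],1],
    [[0,0,0],[0,0,0],1],
    [[0,0,0],[0,0,0],1],
    [[0,0,0],[0,0,0],1],
    [[0,0,0],[0,0,0],1],
    [[0,0,0],[0,0,0],1],
  ],
)

```text
time: 13.25
ee_pos: [0.424, 0.1831, 0.0236]
eef_rot: [-1.42, -0.933, 0.886]
wrist_force: [0.4, 0.2, 0.1]
grip_width: 0.0005
```

```bash
cat >> h.py <<'E'
d=np.array([.9173,-.3983]);n=np.array([.3983,.9173])
def jg():
    s=st();print("along-seat mm",1e3*(d@s["ee_pos"][:2]-.416),"lat mm",1e3*(n@s["ee_pos"][:2]-.3369),"Fd",d@s["wrist_force"][:2],"Fn",n@s["wrist_force"][:2]);return s
E
python3 -c "
from h import *
jg()"
```

```text
t 13.25 p [0.424  0.1831 0.0236] x [ 3.967e-01  9.180e-01 -1.000e-04] y [ 0.0479 -0.0208 -0.9986] yaw 66.63 F [0.4  0.25 0.08] w 0.0005 q [ 0.29  0.45  2.03 -0.06  0.62 -0.83]
along-seat mm -100.03287169783576 lat mm -0.06533651843732002 Fd 0.26808115431032425 Fn 0.38524970888841886
```

send_rows(
  plan=[
    [[0,0,0],[0,0.4,-8],1],
    [[0,0,0],[0,0.4,-8],1],
    [[0,0,0],[0,0.2,-5],1],
    [[0,0,0],[0,0.1,-2],1],
    [[0,0,0],[0,0.05,-1],1],
    [[0,0,0],[0,0.05,-1],1],
    [[0,0,0],[0,0.05,-1],1],
    [[0,0,0],[0,0.05,-1],1],
    [[0,0,0],[0,0.05,-1],1],
    [[0,0,0],[0,0.05,-1],1],
  ],
)

```text
time: 14.08
ee_pos: [0.4502, 0.1717, 0.0237]
eef_rot: [-1.419, -0.933, 0.886]
wrist_force: [0.1, 0.2, -0.2]
grip_width: 0.0005
```

send_rows(
  plan=[
    [[0,0,0],[0,0.05,-1],1],
    [[0,0,0],[0,0.05,-1],1],
    [[0,0,0],[0,0.05,-1],1],
    [[0,0,0],[0,0.05,-1],1],
    [[0,0,0],[0,0.05,-1],1],
    [[0,0,0],[0,0.05,-1],1],
    [[0,0,0],[0,0.05,-1],1],
    [[0,0,0],[0,0.05,-1],1],
    [[0,0,0],[0,0.05,-1],1],
    [[0,0,0],[0,0.05,-1],1],
  ],
)

```text
time: 14.92
ee_pos: [0.4597, 0.1676, 0.0238]
eef_rot: [-1.42, -0.933, 0.886]
wrist_force: [0.1, 0.1, 0.1]
grip_width: 0.0004
```

```bash
python3 - <<'E'
from h import *
jg()
im=snapshot("scene");cv2.imwrite("pics/s5.png",cv2.resize(im[150:270,280:420,::-1],None,fx=5,fy=5,interpolation=cv2.INTER_CUBIC))
E
```

```text
t 14.92 p [0.4597 0.1676 0.0238] x [ 3.965e-01  9.181e-01 -1.000e-04] y [ 0.048  -0.0209 -0.9986] yaw 66.64 F [0.07 0.06 0.1 ] w 0.0004 q [ 0.23  0.47  1.97 -0.05  0.65 -0.89]
along-seat mm -61.09452517156166 lat mm -0.019989662004893383 Fd 0.038863869431168915 Fn 0.081401957875734
```

View pics/s5.png

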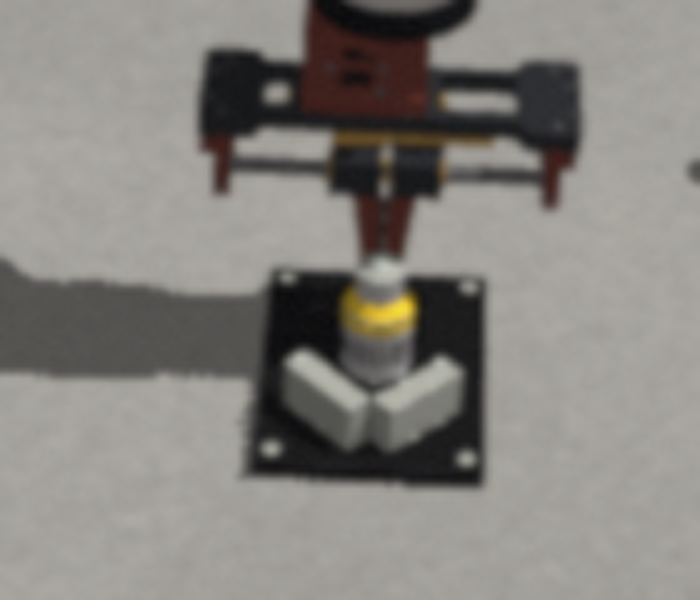

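The objective is upright and sliding ahead of the closed fingers on the axis. Continuing.

send_rows(
  plan=[
    [[0,0,0],[0,0.06,-1.2],1],
    [[0,0,0],[0,0.06,-1.2],1],
    [[0,0,0],[0,0.06,-1.2],1],
    [[0,0,0],[0,0.06,-1.2],1],
    [[0,0,0],[0,0.06,-1.2],1],
    [[0,0,0],[0,0.06,-1.2],1],
    [[0,0,0],[0,0.06,-1.2],1],
    [[0,0,0],[0,0.06,-1.2],1],
    [[0,0,0],[0,0.06,-1.2],1],
    [[0,0,0],[0,0.06,-1.2],1],
    [[0,0,0],[0,0.06,-1],1],
    [[0,0,0],[0,0.06,-1],1],
    [[0,0,0],[0,0.06,-1],1],
    [[0,0,0],[0,0.06,-1],1],
    [[0,0,0],[0,0.06,-1],1],
    [[0,0,0],[0,0.06,-1],1],
    [[0,0,0],[0,0.06,-1],1],
    [[0,0,0],[0,0.06,-1],1],
  ],
)

```text
time: 16.47
ee_pos: [0.4781, 0.1597, 0.0238]
eef_rot: [-1.42, -0.933, 0.886]
wrist_force: [-0.7, -0.0, -0.5]
grip_width: 0.0005
```

```bash
python3 - <<'E'
from h import *
jg()
im=snapshot("scene");cv2.imwrite("pics/s6.png",cv2.resize(im[150:270,280:420,::-1],None,fx=5,fy=5,interpolation=cv2.INTER_CUBIC))
im=snapshot("top");cv2.imwrite("pics/t6.png",cv2.resize(im[225:310,245:335,::-1],None,fx=6.5,fy=6.5,interpolation=cv2.INTER_CUBIC))
E
```

```text
t 16.47 p [0.4781 0.1597 0.0238] x [ 3.965e-01  9.180e-01 -1.000e-04] y [ 0.048  -0.0208 -0.9986] yaw 66.64 F [-0.74 -0.04 -0.46] w 0.0005 q [ 0.21  0.49  1.94 -0.05  0.67 -0.92]
along-seat mm -41.06022651426616 lat mm 0.020522790582677697 Fd -0.6644662082293282 Fn -0.32980494225576956
```

View pics/s6.png

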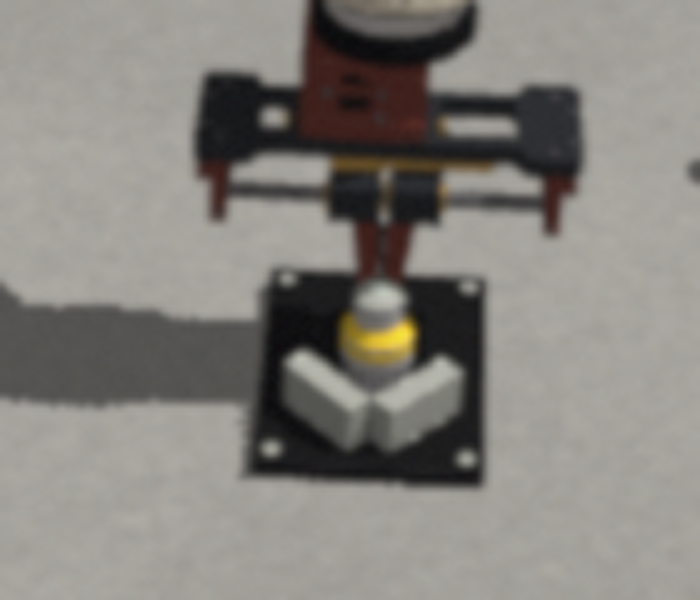

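It's upright on the axis and about 14 mm short of the seat. Slowing down for the rest.

send_rows(
  plan=[
    [[0,0,0],[0,0.03,-0.6],1],
    [[0,0,0],[0,0.03,-0.6],1],
    [[0,0,0],[0,0.03,-0.6],1],
    [[0,0,0],[0,0.03,-0.6],1],
    [[0,0,0],[0,0.03,-0.6],1],
    [[0,0,0],[0,0.03,-0.6],1],
    [[0,0,0],[0,0.03,-0.6],1],
    [[0,0,0],[0,0.03,-0.6],1],
    [[0,0,0],[0,0.03,-0.6],1],
    [[0,0,0],[0,0.03,-0.6],1],
    [[0,0,0],[0,0.03,-0.6],1],
    [[0,0,0],[0,0.03,-0.6],1],
    [[0,0,0],[0,0.03,-0.6],1],
    [[0,0,0],[0,0.03,-0.6],1],
    [[0,0,0],[0,0,0],1],
  ],
)

```text
time: 17.82
ee_pos: [0.4859, 0.1564, 0.0238]
eef_rot: [-1.42, -0.933, 0.886]
wrist_force: [-0.3, -0.1, -0.4]
grip_width: 0.0001
```

send_rows(
  plan=[
    [[0,0,0],[0,0.02,-0.3],1],
    [[0,0,0],[0,0.02,-0.3],1],
    [[0,0,0],[0,0.02,-0.3],1],
    [[0,0,0],[0,0.02,-0.3],1],
  ],
)

```text
time: 18.15
ee_pos: [0.4868, 0.1559, 0.0238]
eef_rot: [-1.42, -0.933, 0.886]
wrist_force: [0.1, 0.0, 0.6]
grip_width: 0.0009
```

```bash
python3 -c "
from h import *
jg()"
```

```text
t 18.15 p [0.4868 0.1559 0.0238] x [ 3.965e-01  9.181e-01 -1.000e-04] y [ 0.048  -0.0209 -0.9986] yaw 66.64 F [0.12 0.02 0.64] w 0.0009 q [ 0.2   0.49  1.93 -0.05  0.68 -0.93]
along-seat mm -31.567284161149843 lat mm 0.03437744192630321 Fd 0.09856998717703419 Fn 0.06479755519310997
```

Expected contact is at about -27, within a couple of mm. From here I'll use small steps of 0.2 mm per row or less and check the force after each call.

send_rows(
  plan=[
    [[0,0,0],[0,0.01,-0.2],1],
    [[0,0,0],[0,0.01,-0.2],1],
    [[0,0,0],[0,0.01,-0.2],1],
    [[0,0,0],[0,0.01,-0.2],1],
    [[0,0,0],[0,0.01,-0.2],1],
    [[0,0,0],[0,0,0],1],
  ],
)

```text
time: 18.65
ee_pos: [0.4878, 0.1555, 0.0238]
eef_rot: [-1.42, -0.933, 0.886]
wrist_force: [-0.2, 0.2, 1.0]
grip_width: 0.0002
```

send_rows(
  plan=[
    [[0,0,0],[0,0.01,-0.2],1],
    [[0,0,0],[0,0.01,-0.2],1],
    [[0,0,0],[0,0.01,-0.2],1],
    [[0,0,0],[0,0.01,-0.2],1],
    [[0,0,0],[0,0,0],1],
  ],
)

```text
time: 19.07
ee_pos: [0.4885, 0.1552, 0.0238]
eef_rot: [-1.42, -0.933, 0.886]
wrist_force: [-0.6, 0.2, -0.3]
grip_width: 0.0005
```

send_rows(
  plan=[
    [[0,0,0],[0,0.01,-0.2],1],
    [[0,0,0],[0,0.01,-0.2],1],
    [[0,0,0],[0,0.01,-0.2],1],
    [[0,0,0],[0,0,0],1],
  ],
)

```text
time: 19.4
ee_pos: [0.4891, 0.155, 0.0238]
eef_rot: [-1.42, -0.933, 0.886]
wrist_force: [-0.1, -0.7, -0.0]
grip_width: 0.0007
```

send_rows(
  plan=[
    [[0,0,0],[0,0.01,-0.2],1],
    [[0,0,0],[0,0.01,-0.2],1],
    [[0,0,0],[0,0.01,-0.2],1],
    [[0,0,0],[0,0,0],1],
  ],
)

```text
time: 19.73
ee_pos: [0.4893, 0.1547, 0.0237]
eef_rot: [-1.419, -0.933, 0.886]
wrist_force: [-1.6, 0.3, 1.6]
grip_width: 0.0005
```

send_rows(
  plan=[
    [[0,0,0],[0,0.01,-0.2],1],
    [[0,0,0],[0,0.01,-0.2],1],
    [[0,0,0],[0,0,0],1],
  ],
)

```text
time: 19.98
ee_pos: [0.4894, 0.1546, 0.0237]
eef_rot: [-1.419, -0.932, 0.886]
wrist_force: [-2.6, 1.0, 1.3]
grip_width: 0.0005
```

```bash
python3 - <<'E'
from h import *
jg()
im=snapshot("scene");cv2.imwrite("pics/s7.png",cv2.resize(im[150:270,280:420,::-1],None,fx=5,fy=5,interpolation=cv2.INTER_CUBIC))
E
```

```text
t 19.98 p [0.4894 0.1546 0.0237] x [ 3.966e-01  9.180e-01 -5.000e-04] y [ 0.0471 -0.0209 -0.9987] yaw 66.64 F [-2.64  1.    1.28] w 0.0005 q [ 0.19  0.5   1.92 -0.05  0.68 -0.93]
along-seat mm -28.617224193900668 lat mm -0.17355339098568123 Fd -2.8152924715550025 Fn -0.13334727768158536
```

View pics/s7.png

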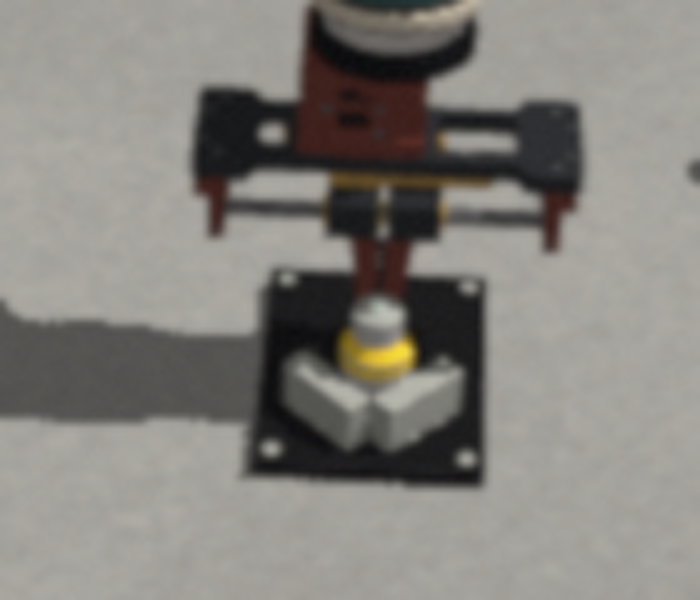

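Contact: about 2.8 N. The TCP has also deflected -0.2 mm sideways, which suggests one face may have touched first. I'll average some readings and give way.

```bash
cat >> h.py <<'E'
def avg(k=6):
    F=[];P=[]
    for i in range(k):
        s=observe();F.append(s["wrist_force"]);P.append(s["ee_pos"])
        if i<k-1:snapshot("top")
    F=np.array(F);P=np.mean(P,0);f=F.mean(0)
    print("t",round(s["time"],2),"Fd",round(float(d@f[:2]),2),"Fn",round(float(n@f[:2]),2),"Fz",round(float(f[2]),2),"sd",F.std(0).round(2),"along",(1e3*(d@P[:2]-.416)).round(2),"lat",(1e3*(n@P[:2]-.3369)).round(2))
E
python3 -c "
from h import *
avg()"
```

```text
t 20.28 Fd -3.32 Fn -0.79 Fz 2.2 sd [0.34 0.3  0.61] along -28.6 lat -0.19
```

send_rows(
  plan=[
    [[0,0,0],[-0.1,0,0],1],
    [[0,0,0],[-0.1,0,0],1],
    [[0,0,0],[0,0,0],1],
  ],
)

```text
time: 20.53
ee_pos: [0.4895, 0.1544, 0.0237]
eef_rot: [-1.419, -0.933, 0.886]
wrist_force: [-5.2, 1.0, 2.0]
grip_width: 0.0005
```

```bash
python3 -c "
from h import *
avg()"
```

```text
t 20.78 Fd -4.58 Fn -0.96 Fz 2.24 sd [0.55 0.24 0.35] along -28.49 lat -0.34
```

Fn/Fd is about 0.2, too low for single-face contact, so both faces are carrying load. I'll give way a bit more sideways and then press in small steps.

send_rows(
  plan=[
    [[0,0,0],[-0.1,0,0],1],
    [[0,0,0],[-0.1,0,0],1],
    [[0,0,0],[0,0,0],1],
    [[0,0,0],[0,0,0],1],
  ],
)

```text
time: 21.12
ee_pos: [0.4895, 0.1542, 0.0237]
eef_rot: [-1.42, -0.933, 0.886]
wrist_force: [-5.1, -0.3, 1.9]
grip_width: 0.0005
```

```bash
python3 -c "
from h import *
avg()"
```

```text
t 21.37 Fd -4.99 Fn -1.05 Fz 2.05 sd [0.18 0.74 0.21] along -28.38 lat -0.48
```

send_rows(
  plan=[
    [[0,0,0],[-0.1,0,0],1],
    [[0,0,0],[-0.1,0,0],1],
    [[0,0,0],[-0.1,0,0],1],
    [[0,0,0],[0,0,0],1],
    [[0,0,0],[0,0,0],1],
  ],
)

```text
time: 21.78
ee_pos: [0.4895, 0.1539, 0.0237]
eef_rot: [-1.42, -0.933, 0.886]
wrist_force: [-5.2, 2.1, 1.5]
grip_width: 0.0002
```

```bash
python3 -c "
from h import *
avg(8)
im=snapshot('wrist');cv2.imwrite('pics/w8.png',im[:,:,::-1])"
```

```text
t 22.13 Fd -4.93 Fn -1.09 Fz 1.44 sd [0.73 0.63 0.4 ] along -28.27 lat -0.75
```

View pics/w8.png

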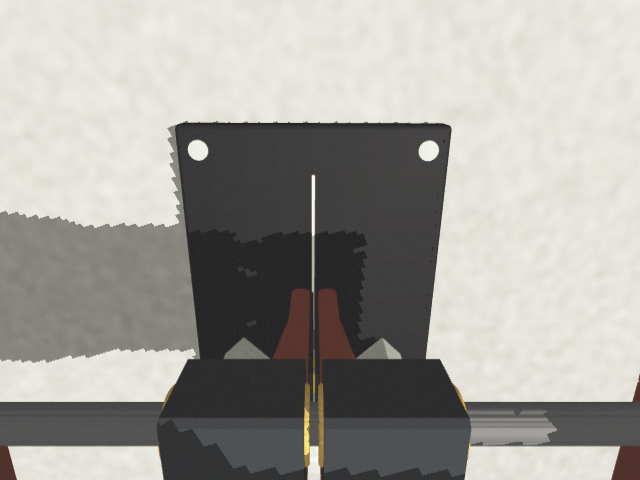

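```bash
python3 - <<'E'
from h import *
s=observe();c=cam("wrist",s);M=R.from_rotvec(s["eef_rot"]).as_matrix()
for t in([0,0,.01],[0,-.02,.01],[0,-.04,.01]):print(proj(c,s["ee_pos"]+M@np.array(t)))
g=cv2.cvtColor(cv2.imread("pics/w8.png"),cv2.COLOR_BGR2GRAY).astype(int)
for r in(292,300,320,340,350):print(r,g[r,285:345])
L=[]
for r in range(180,285):
    w=np.clip(g[r,305:322]-110,0,None);L.append([305+(w*np.arange(17)).sum()/w.sum(),r])
P=px2plane(c,L,.01);v=cv2.fitLine(P[:,:2].astype(np.float32),cv2.DIST_HUBER,0,.001,.001).ravel()
print("line yaw",np.degrees(np.arctan2(v[1],v[0])),"lat vs assumed",(n@v[2:]-.3369)*1e3, "lat at seat", 1e3*(n@(v[2:]+ v[:2]*(.416-d@v[2:])/(d@v[:2]))-336.9))
E
```

```text
[[310.50215636 290.25161593]]
[[310.10344623 312.42072142]]
[[309.59459086 340.7141303 ]]
292 [ 38  37  37  38  42  40  45  60  64  64  61  62  60  65  62  61  63  62
  62  63  62  61  61  63  59  43  44  65 138  82  45  40  41  56  63  62
  64  61  63  63  60  62  65  60  62  62  64  62  61  60  61  49  44  40
  40  42  36  40  39  38]
300 [ 39  38  37  34  38  43  64  62  61  64  60  64  64  64  64  64  62  62
  62  64  62  62  61  62  57  42  42  43 110  81  46  40  41  54  62  62
  64  63  61  62  62  64  62  66  63  61  61  64  63  64  64  61  48  38
  37  37  39  39  34  36]
320 [38 42 44 61 64 62 62 62 66 63 64 59 60 64 64 63 64 63 61 60 62 61 62 64
 52 39 37 40 95 87 43 44 43 47 61 64 64 64 61 61 63 61 60 64 62 62 66 61
 63 60 59 64 65 62 65 42 37 38 38 35]
340 [63 61 64 63 62 63 65 62 61 64 63 64 64 62 63 61 63 62 63 64 62 61 63 62
 42 43 42 42 68 52 38 42 40 40 60 64 66 61 62 62 62 64 61 65 65 62 66 64
 63 65 63 63 62 63 61 63 65 63 64 63]
350 [61 61 60 59 62 59 62 61 61 62 61 61 62 62 65 63 63 60 63 62 62 65 63 60
 43 41 42 42 86 87 48 43 39 40 53 62 62 63 62 65 63 63 62 62 60 62 65 62
 64 62 62 63 63 63 61 64 64 59 61 59]
line yaw -23.61841 lat vs assumed 0.10309125930074714 lat at seat -336563.1375281425
```

```bash
python3 - <<'E'
import cv2
im=cv2.imread("pics/w8.png");cv2.imwrite("pics/w8c.png",cv2.resize(im[270:360,260:370],None,fx=6,fy=6,interpolation=cv2.INTER_NEAREST))
E
```

```text
(no output)
```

View pics/w8c.png

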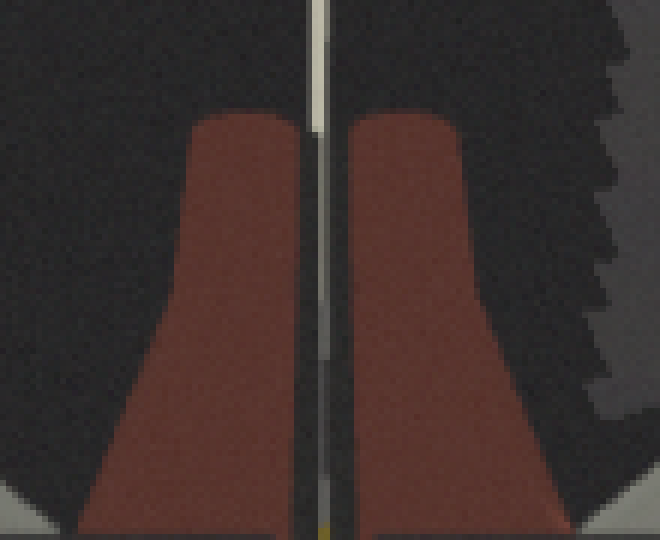

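The crop shows the finger seam at column 313.9, but the calibration puts it at 310.5, so the wrist camera is about 1.3 mm off sideways. The true V axis is therefore at about -1.2 mm in my coordinates. That matches the objective touching the left face and following my sideways give. I'll carry on sideways to that value.

send_rows(
  plan=[
    [[0,0,0],[-0.1,0,0],1],
    [[0,0,0],[-0.1,0,0],1],
    [[0,0,0],[-0.1,0,0],1],
    [[0,0,0],[0,0,0],1],
    [[0,0,0],[0,0,0],1],
  ],
)

```text
time: 22.6
ee_pos: [0.4895, 0.1537, 0.0238]
eef_rot: [-1.42, -0.933, 0.886]
wrist_force: [-5.0, 1.0, 1.5]
grip_width: 0.0002
```

```bash
python3 -c "
from h import *
avg(8)"
```

```text
t 22.95 Fd -4.59 Fn -1.54 Fz 0.9 sd [0.52 0.39 0.58] along -28.14 lat -0.97
```

send_rows(
  plan=[
    [[0,0,0],[-0.1,0,0],1],
    [[0,0,0],[-0.1,0,0],1],
    [[0,0,0],[0,0,0],1],
    [[0,0,0],[0,0,0],1],
  ],
)

```text
time: 23.28
ee_pos: [0.4896, 0.1535, 0.0238]
eef_rot: [-1.42, -0.933, 0.886]
wrist_force: [-3.9, 0.5, 0.5]
grip_width: 0.0007
```

```bash
python3 -c "
from h import *
avg(8)"
```

```text
t 23.63 Fd -3.96 Fn -1.43 Fz 0.2 sd [0.3  0.58 0.36] along -28.07 lat -1.12
```

Fd is easing while the objective advances, so it's still sliding in along the left face. I'll keep giving way sideways with a small advance.

send_rows(
  plan=[
    [[0,0,0],[-0.1,0,0],1],
    [[0,0,0],[-0.1,0,0],1],
    [[0,0,0],[-0.1,0,0],1],
    [[0,0,0],[-0.1,0,-0.05],1],
    [[0,0,0],[0,0,0],1],
    [[0,0,0],[0,0,0],1],
  ],
)

```text
time: 24.13
ee_pos: [0.4895, 0.1531, 0.0238]
eef_rot: [-1.42, -0.933, 0.886]
wrist_force: [-2.8, 0.3, -0.9]
grip_width: 0.0003
```

```bash
python3 -c "
from h import *
avg(8)"
```

```text
t 24.48 Fd -2.7 Fn -1.05 Fz -0.25 sd [0.29 0.53 0.49] along -27.92 lat -1.46
```

send_rows(
  plan=[
    [[0,0,0],[-0.1,0,0],1],
    [[0,0,0],[-0.1,0,-0.05],1],
    [[0,0,0],[-0.1,0,-0.05],1],
    [[0,0,0],[0,0,0],1],
    [[0,0,0],[0,0,0],1],
  ],
)

```text
time: 24.9
ee_pos: [0.4895, 0.1528, 0.0238]
eef_rot: [-1.42, -0.933, 0.885]
wrist_force: [-2.0, 0.0, 0.2]
grip_width: 0.0007
```

```bash
python3 -c "
from h import *
avg(8)"
```

```text
t 25.25 Fd -1.95 Fn -0.6 Fz -0.22 sd [0.61 0.5  0.31] along -27.81 lat -1.73
```

send_rows(
  plan=[
    [[0,0,0],[-0.1,0,-0.1],1],
    [[0,0,0],[-0.1,0,-0.1],1],
    [[0,0,0],[0,0,0],1],
    [[0,0,0],[0,0,0],1],
  ],
)

```text
time: 25.58
ee_pos: [0.4896, 0.1525, 0.0238]
eef_rot: [-1.42, -0.933, 0.886]
wrist_force: [-2.0, 0.3, -0.6]
grip_width: 0.0004
```

```bash
python3 -c "
from h import *
avg(8)"
```

```text
t 25.93 Fd -1.58 Fn -0.28 Fz -0.74 sd [0.71 0.61 0.39] along -27.7 lat -1.99
```

send_rows(
  plan=[
    [[0,0,0],[-0.1,0,-0.1],1],
    [[0,0,0],[-0.1,0,-0.1],1],
    [[0,0,0],[0,0,0],1],
    [[0,0,0],[0,0,0],1],
  ],
)

```text
time: 26.27
ee_pos: [0.4895, 0.1522, 0.0238]
eef_rot: [-1.42, -0.933, 0.886]
wrist_force: [-1.5, 0.2, 0.8]
grip_width: 0.0005
```

```bash
python3 -c "
from h import *
avg(8)"
```

```text
t 26.62 Fd -1.3 Fn -0.12 Fz -0.08 sd [0.55 0.35 0.78] along -27.59 lat -2.25
```

The sideways force is now about zero. Next is a straight push in small steps.

send_rows(
  plan=[
    [[0,0,0],[0,0,-0.1],1],
    [[0,0,0],[0,0,-0.1],1],
    [[0,0,0],[0,0,-0.1],1],
    [[0,0,0],[0,0,0],1],
    [[0,0,0],[0,0,0],1],
  ],
)

```text
time: 27.03
ee_pos: [0.4896, 0.1522, 0.0238]
eef_rot: [-1.42, -0.933, 0.886]
wrist_force: [-3.0, 1.6, -0.2]
grip_width: 0.0006
```

```bash
python3 -c "
from h import *
avg(8)"
```

```text
t 27.38 Fd -2.51 Fn 0.13 Fz -0.4 sd [0.6  0.54 0.47] along -27.48 lat -2.3
```

Fn is about 0 while Fd rises, so the load is square on both faces. Pressing on.

send_rows(
  plan=[
    [[0,0,0],[0,0,-0.1],1],
    [[0,0,0],[0,0,-0.1],1],
    [[0,0,0],[0,0,-0.1],1],
    [[0,0,0],[0,0,0],1],
    [[0,0,0],[0,0,0],1],
  ],
)

```text
time: 27.8
ee_pos: [0.4897, 0.1521, 0.0238]
eef_rot: [-1.419, -0.933, 0.886]
wrist_force: [-4.8, 3.1, 0.1]
grip_width: 0.0007
```

```bash
python3 -c "
from h import *
avg(8)"
```

```text
t 28.15 Fd -4.87 Fn 0.63 Fz 0.23 sd [0.67 0.71 0.48] along -27.35 lat -2.35
```

send_rows(
  plan=[
    [[0,0,0],[0,0,-0.1],1],
    [[0,0,0],[0,0,-0.1],1],
    [[0,0,0],[0,0,-0.1],1],
    [[0,0,0],[0,0,0],1],
    [[0,0,0],[0,0,0],1],
  ],
)

```text
time: 28.57
ee_pos: [0.4897, 0.152, 0.0237]
eef_rot: [-1.419, -0.932, 0.886]
wrist_force: [-4.4, 3.4, 0.4]
grip_width: 0.0003
```

```bash
python3 -c "
from h import *
avg(8)"
```

```text
t 28.92 Fd -5.76 Fn 0.9 Fz 0.78 sd [0.47 0.18 0.46] along -27.31 lat -2.38
```

send_rows(
  plan=[
    [[0,0,0],[0.1,0,-0.1],1],
    [[0,0,0],[0.1,0,-0.1],1],
    [[0,0,0],[0,0,-0.1],1],
    [[0,0,0],[0,0,0],1],
    [[0,0,0],[0,0,0],1],
  ],
)

```text
time: 29.33
ee_pos: [0.4898, 0.152, 0.0238]
eef_rot: [-1.419, -0.932, 0.887]
wrist_force: [-6.1, 2.1, 1.6]
grip_width: 0.0006
```

```bash
python3 -c "
from h import *
avg(8)"
```

```text
t 29.68 Fd -6.68 Fn 0.29 Fz 1.48 sd [0.32 0.56 0.47] along -27.29 lat -2.36
```

Balanced (Fn 0.3 N at 6.7 N). The settled stiffness is about 3–4 N/mm, so I'll go on with 0.1–0.15 mm rows.

send_rows(
  plan=[
    [[0,0,0],[0.03,-0.05,-0.1],1],
    [[0,0,0],[0.03,-0.05,-0.1],1],
    [[0,0,0],[0.03,0,-0.1],1],
    [[0,0,0],[0,0,-0.1],1],
    [[0,0,0],[0,0,-0.1],1],
    [[0,0,0],[0,0,-0.1],1],
    [[0,0,0],[0,0,0],1],
    [[0,0,0],[0,0,0],1],
  ],
)

```text
time: 30.35
ee_pos: [0.4898, 0.152, 0.0238]
eef_rot: [-1.418, -0.931, 0.887]
wrist_force: [-6.6, 3.6, 2.9]
grip_width: 0.0005
```

```bash
python3 -c "
from h import *
avg(8)"
```

```text
t 30.7 Fd -7.56 Fn 1.49 Fz 2.03 sd [0.4  0.76 0.57] along -27.24 lat -2.38
```

send_rows(
  plan=[
    [[0,0,0],[0.1,0,-0.1],1],
    [[0,0,0],[0.1,0,-0.1],1],
    [[0,0,0],[0.1,-0.05,-0.1],1],
    [[0,0,0],[0,-0.05,-0.1],1],
    [[0,0,0],[0,0,0],1],
    [[0,0,0],[0,0,0],1],
  ],
)

```text
time: 31.2
ee_pos: [0.4898, 0.152, 0.0237]
eef_rot: [-1.418, -0.93, 0.888]
wrist_force: [-7.4, 3.9, 1.4]
grip_width: 0.0005
```

```bash
python3 -c "
from h import *
avg(8)"
```

```text
t 31.55 Fd -8.25 Fn 0.36 Fz 1.87 sd [0.36 0.37 0.64] along -27.23 lat -2.37
```

send_rows(
  plan=[
    [[0,0,0],[0.06,0,-0.12],1],
    [[0,0,0],[0.06,0,-0.12],1],
    [[0,0,0],[0.06,0,-0.12],1],
    [[0,0,0],[0.06,-0.05,-0.12],1],
    [[0,0,0],[0.06,-0.05,-0.12],1],
    [[0,0,0],[0.06,-0.05,-0.12],1],
    [[0,0,0],[0,0,0],1],
    [[0,0,0],[0,0,0],1],
  ],
)

```text
time: 32.22
ee_pos: [0.4898, 0.152, 0.0238]
eef_rot: [-1.417, -0.929, 0.888]
wrist_force: [-6.8, 4.3, 2.6]
grip_width: 0.0006
```

```bash
python3 -c "
from h import *
avg(8)
im=snapshot('scene');cv2.imwrite('pics/s9.png',cv2.resize(im[170:270,290:410,::-1],None,fx=6,fy=6,interpolation=cv2.INTER_CUBIC))"
```

```text
t 32.57 Fd -8.9 Fn 0.41 Fz 2.28 sd [0.69 0.48 0.52] along -27.2 lat -2.36
```

View pics/s9.png

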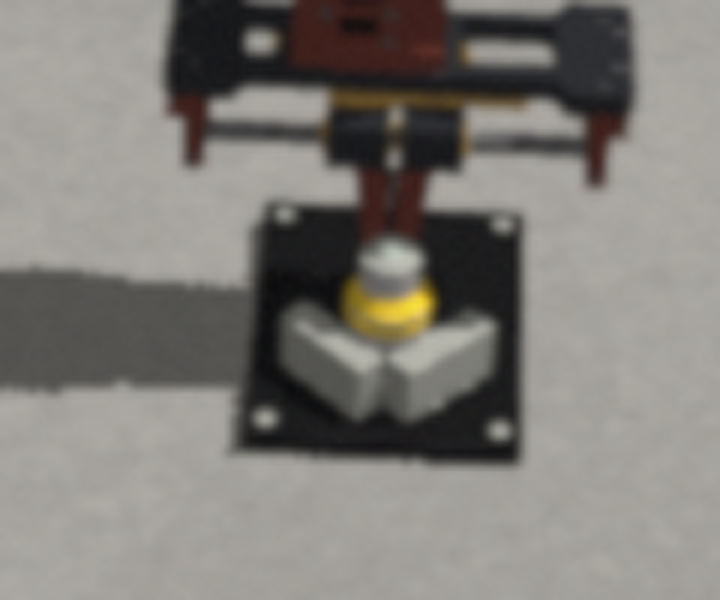

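The objective is upright and symmetric in the V. At 8.9 N, each face should already carry about 5–6 N. Going on to about 12 N.

send_rows(
  plan=[
    [[0,0,0],[0.06,0,-0.15],1],
    [[0,0,0],[0.06,-0.03,-0.15],1],
    [[0,0,0],[0.06,-0.03,-0.15],1],
    [[0,0,0],[0.06,-0.03,-0.15],1],
    [[0,0,0],[0.06,-0.03,-0.15],1],
    [[0,0,0],[0.06,-0.03,-0.15],1],
    [[0,0,0],[0.06,-0.03,-0.15],1],
    [[0,0,0],[0.06,-0.03,-0.15],1],
    [[0,0,0],[0,0,0],1],
  ],
)

```text
time: 33.37
ee_pos: [0.4899, 0.152, 0.0238]
eef_rot: [-1.416, -0.928, 0.89]
wrist_force: [-10.1, 5.4, 3.8]
grip_width: 0.0003
```

```bash
python3 -c "
from h import *
avg(8)"
```

```text
t 33.72 Fd -11.44 Fn 0.48 Fz 3.06 sd [0.21 0.31 0.48] along -27.14 lat -2.37
```

11.4 N, square. A touch more, then hold for over a second.

send_rows(
  plan=[
    [[0,0,0],[0.06,0,-0.12],1],
    [[0,0,0],[0.06,0,-0.12],1],
    [[0,0,0],[0,0,0],1],
    [[0,0,0],[0,0,0],1],
    [[0,0,0],[0,0,0],1],
    [[0,0,0],[0,0,0],1],
  ],
)

```text
time: 34.22
ee_pos: [0.4899, 0.152, 0.0238]
eef_rot: [-1.416, -0.927, 0.89]
wrist_force: [-10.7, 5.4, 3.1]
grip_width: 0.0006
```

```bash
python3 -c "
from h import *
avg(12);avg(12);jg()"
```

```text
t 34.77 Fd -11.75 Fn 0.32 Fz 3.46 sd [0.47 0.66 0.58] along -27.13 lat -2.36
t 35.32 Fd -11.91 Fn 0.21 Fz 3.46 sd [0.63 0.5  0.46] along -27.13 lat -2.37
t 35.32 p [0.4899 0.152  0.0238] x [ 0.397   0.9178 -0.0033] y [ 0.0408 -0.0212 -0.9989] yaw 66.61 F [-10.62   5.52   3.67] w 0.0004 q [ 0.19  0.5   1.92 -0.04  0.69 -0.94]
along-seat mm -27.134141031159686 lat mm -2.357759811064175 Fd -11.936055905133362 Fn 0.8325780581331027
```

Held about 12 N for 1.5 s with a sideways force of about 0.3 N. Unloading slowly now, reversing the sideways trim.

send_rows(
  plan=[
    [[0,0,0],[-0.06,0.02,0.15],1],
    [[0,0,0],[-0.06,0.02,0.15],1],
    [[0,0,0],[-0.06,0.02,0.15],1],
    [[0,0,0],[-0.06,0.02,0.15],1],
    [[0,0,0],[-0.06,0.02,0.15],1],
    [[0,0,0],[-0.06,0.02,0.15],1],
    [[0,0,0],[-0.06,0.02,0.15],1],
    [[0,0,0],[-0.06,0.02,0.15],1],
  ],
)

```text
time: 35.98
ee_pos: [0.4899, 0.152, 0.0238]
eef_rot: [-1.417, -0.929, 0.889]
wrist_force: [-8.6, 4.4, 2.3]
grip_width: 0.0004
```

```bash
python3 -c "
from h import *
avg(6)"
```

```text
t 36.23 Fd -9.27 Fn 0.58 Fz 1.64 sd [0.28 0.45 0.45] along -27.18 lat -2.36
```

send_rows(
  plan=[
    [[0,0,0],[-0.06,0.01,0.15],1],
    [[0,0,0],[-0.06,0.01,0.15],1],
    [[0,0,0],[-0.06,0.01,0.15],1],
    [[0,0,0],[-0.06,0.01,0.15],1],
    [[0,0,0],[-0.06,0.01,0.15],1],
    [[0,0,0],[-0.06,0.01,0.15],1],
    [[0,0,0],[-0.06,0.01,0.15],1],
    [[0,0,0],[-0.06,0.01,0.15],1],
  ],
)

```text
time: 36.9
ee_pos: [0.4898, 0.152, 0.0238]
eef_rot: [-1.418, -0.931, 0.888]
wrist_force: [-6.8, 2.2, 0.1]
grip_width: 0.0005
```

```bash
python3 -c "
from h import *
avg(6)"
```

```text
t 37.15 Fd -7.03 Fn 0.47 Fz 0.16 sd [0.63 0.68 0.22] along -27.24 lat -2.36
```

send_rows(
  plan=[
    [[0,0,0],[-0.06,0,0.15],1],
    [[0,0,0],[-0.06,0,0.15],1],
    [[0,0,0],[-0.06,0,0.15],1],
    [[0,0,0],[-0.06,0,0.15],1],
    [[0,0,0],[-0.04,0,0.15],1],
    [[0,0,0],[-0.04,0,0.15],1],
    [[0,0,0],[0,0,0.15],1],
    [[0,0,0],[0,0,0.15],1],
    [[0,0,0],[0,0,0.15],1],
    [[0,0,0],[0,0,0.15],1],
  ],
)

```text
time: 37.98
ee_pos: [0.4898, 0.1522, 0.024]
eef_rot: [-1.42, -0.933, 0.886]
wrist_force: [-4.0, 1.1, -1.9]
grip_width: 0.0006
```

```bash
python3 -c "
from h import *
avg(6)"
```

```text
t 38.23 Fd -4.36 Fn -0.71 Fz -1.94 sd [0.35 0.45 0.2 ] along -27.34 lat -2.22
```

Fz has gone to -1.9 N, so the tool is dragging upward on the barrel. Correcting that by moving down slightly while I keep retreating.

send_rows(
  plan=[
    [[0,0,0],[0,0.1,0.05],1],
    [[0,0,0],[0,0.1,0.05],1],
    [[0,0,0],[0,0,0.15],1],
    [[0,0,0],[0,0,0.15],1],
    [[0,0,0],[0,0,0],1],
  ],
)

```text
time: 38.65
ee_pos: [0.4898, 0.1525, 0.024]
eef_rot: [-1.42, -0.933, 0.886]
wrist_force: [-4.6, -0.1, -1.3]
grip_width: 0.0004
```

```bash
python3 -c "
from h import *
avg(6)"
```

```text
t 38.9 Fd -3.68 Fn -1.99 Fz -1.08 sd [0.96 0.4  0.49] along -27.44 lat -1.95
```

The tool is creeping to +n and pulling the objective towards the left face. I'll bring it back sideways before breaking contact.

send_rows(
  plan=[
    [[0,0,0],[-0.1,0.05,0],1],
    [[0,0,0],[-0.1,0.05,0],1],
    [[0,0,0],[-0.1,0.05,0],1],
    [[0,0,0],[-0.1,0,0],1],
    [[0,0,0],[0,0,0],1],
  ],
)

```text
time: 39.32
ee_pos: [0.4898, 0.1523, 0.0239]
eef_rot: [-1.42, -0.934, 0.885]
wrist_force: [-4.8, 1.0, -1.0]
grip_width: 0.0004
```

```bash
python3 -c "
from h import *
avg(6)"
```

```text
t 39.57 Fd -4.14 Fn 0.19 Fz -0.66 sd [0.61 0.57 0.44] along -27.36 lat -2.15
```

send_rows(
  plan=[
    [[0,0,0],[-0.1,0.03,0],1],
    [[0,0,0],[-0.1,0.03,0],1],
    [[0,0,0],[0,0,0.1],1],
    [[0,0,0],[0,0,0.1],1],
    [[0,0,0],[0,0,0],1],
  ],
)

```text
time: 39.98
ee_pos: [0.4897, 0.1521, 0.0238]
eef_rot: [-1.42, -0.934, 0.885]
wrist_force: [-2.2, 2.9, -0.0]
grip_width: 0.0004
```

```bash
python3 -c "
from h import *
avg(6)"
```

```text
t 40.23 Fd -3.09 Fn 1.46 Fz -0.32 sd [0.41 0.56 0.43] along -27.4 lat -2.31
```

send_rows(
  plan=[
    [[0,0,0],[0.06,0,0.1],1],
    [[0,0,0],[0.06,0,0.1],1],
    [[0,0,0],[0,0,0.1],1],
    [[0,0,0],[0,0,0],1],
  ],
)

```text
time: 40.57
ee_pos: [0.4895, 0.1522, 0.0238]
eef_rot: [-1.42, -0.934, 0.885]
wrist_force: [-1.0, 1.7, -0.9]
grip_width: 0.0006
```

```bash
python3 -c "
from h import *
avg(6)"
```

```text
t 40.82 Fd -0.88 Fn 0.96 Fz -0.36 sd [0.49 0.66 0.61] along -27.6 lat -2.33
```

Nearly free. Retreating straight back, then lifting.

send_rows(
  plan=[
    [[0,0,0],[0,0,0.3],1],
    [[0,0,0],[0,0,0.6],1],
    [[0,0,0],[0,0,1],1],
    [[0,0,0],[0,0,3],1],
    [[0,0,0],[0,0,8],1],
    [[0,0,0],[0,0,15],1],
    [[0,0,0],[0,0,20],1],
    [[0,0,0],[0,0,20],1],
    [[0,0,0],[0,-20,10],1],
    [[0,0,0],[0,-30,0],1],
    [[0,0,0],[0,-30,0],1],
    [[0,0,0],[0,-30,0],1],
    [[0,0,0],[0,-30,0],1],
    [[0,0,0],[0,0,0],1],
    [[0,0,0],[0,0,0],1],
    [[0,0,0],[0,0,0],1],
  ],
)

```text
time: 42.15
ee_pos: [0.4094, 0.186, 0.1588]
eef_rot: [-1.419, -0.933, 0.887]
wrist_force: [0.5, -0.1, -0.6]
grip_width: 0.0004
```

```bash
python3 - <<'E'
from h import *
s=jg()
im=snapshot("wrist");cv2.imwrite("pics/w10.png",im[:,:,::-1])
im=snapshot("scene");cv2.imwrite("pics/s10.png",cv2.resize(im[170:270,290:410,::-1],None,fx=6,fy=6,interpolation=cv2.INTER_CUBIC))
im=snapshot("top");cv2.imwrite("pics/t10.png",cv2.resize(im[225:310,245:335,::-1],None,fx=6.5,fy=6.5,interpolation=cv2.INTER_CUBIC))
E
```

```text
t 42.15 p [0.4094 0.186  0.1588] x [ 3.961e-01  9.182e-01 -7.000e-04] y [ 0.047  -0.0211 -0.9987] yaw 66.66 F [ 0.51 -0.07 -0.58] w 0.0004 q [ 0.3   0.2   1.93 -0.04  0.97 -0.84]
along-seat mm -114.49967532369998 lat mm -3.1969906315814645 Fd 0.4928165654626565 Fn 0.13660493632697773
```

View pics/w10.png

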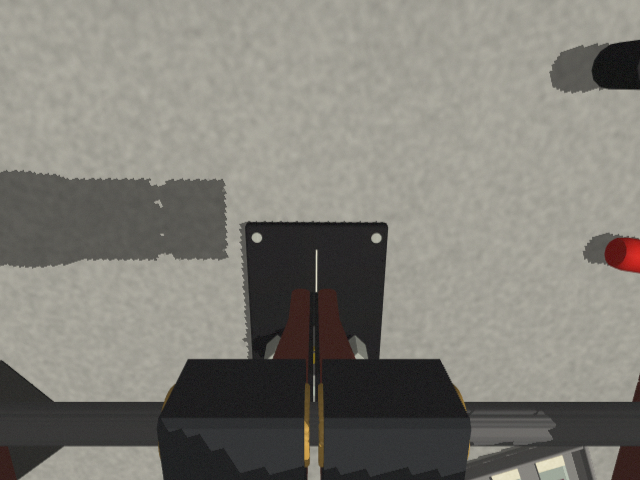

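View pics/s10.png

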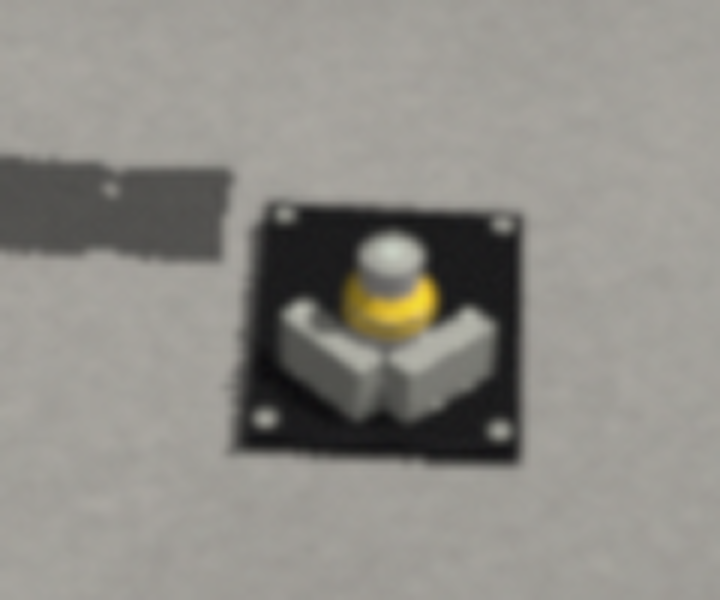

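View pics/t10.png

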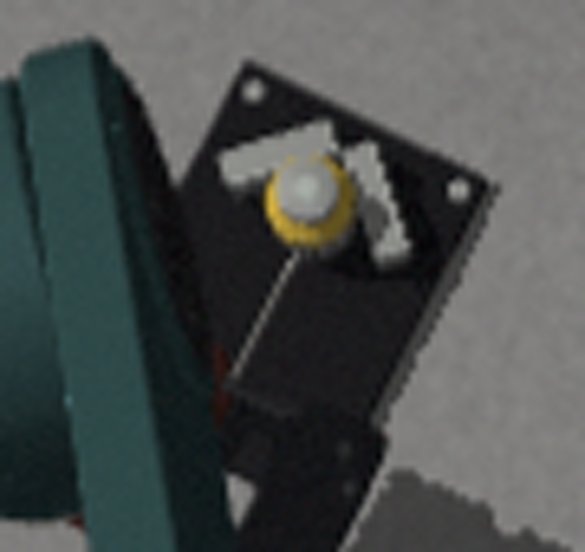

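The scene and top views show the objective upright, nested symmetrically in the V on the white line, with the gripper clear. I'll compare it sub-pixel with the pressed-home picture, and check the other objects.

```bash
python3 - <<'E'
from h import *
a=cv2.imread("pics/s9.png");b=cv2.imread("pics/s10.png")
def yc(i):
    h=cv2.cvtColor(i,cv2.COLOR_BGR2HSV);m=cv2.inRange(h,(18,120,70),(38,255,255));v=np.argwhere(m[220:360,320:460])[:,::-1]+[320,220];return v.mean(0),v.min(0),v.max(0),len(v)
print(yc(a),yc(b))
T=a[285:345,335:445];r=cv2.matchTemplate(b[270:360,315:465],T,cv2.TM_CCOEFF_NORMED);print(cv2.minMaxLoc(r)[1],np.array(cv2.minMaxLoc(r)[3])+[315,270]-[335,285])
# model: project seated objective vs. image
c=cam("scene");im=snapshot("scene")
seat=.416*d+(.3369-.0012)*n
D=snapshot("top")
for th,p0 in(("objective_green",(161.6,274.2)),("objective_blue",(195.2,258.3)),("oil_bottle",(328.5,304.6)),("eyepiece",(433.7,177.7)),("dish",(281.3,322.4))):
    q=regions_of("scene",th)
    if q:print(th,np.argwhere(q[0]["region"])[:,::-1].mean(0).round(1),"was",p0)
# residual px per mm in scene
print("px/mm d,n",(proj(c,[*(seat+.001*d),.05])-proj(c,[*seat,.05])),(proj(c,[*(seat+.001*n),.05])-proj(c,[*seat,.05])))
jg()
E
```

```text
(array([389.23248145, 310.63369057]), array([343, 278]), array([437, 336]), 3639) (array([391.63362289, 308.86126725]), array([343, 274]), array([440, 336]), 3914)
0.9732652306556702 [ 2 -1]
objective_green [161.7 274.2] was (161.6, 274.2)
objective_blue [194.8 258.7] was (195.2, 258.3)
eyepiece [433.8 177.6] was (433.7, 177.7)
dish [281.2 322.8] was (281.3, 322.4)
px/mm d,n [[-0.01489086  0.27045828]] [[0.4248345  0.02138738]]
t 42.65 p [0.4108 0.1859 0.1591] x [ 3.966e-01  9.180e-01 -5.000e-04] y [ 0.0474 -0.021  -0.9987] yaw 66.63 F [ 0.13 -0.1   0.57] w 0.0003 q [ 0.3   0.2   1.92 -0.04  0.97 -0.84]
along-seat mm -113.21444869595877 lat mm -2.7125727606245875 Fd 0.15969834579478587 Fn -0.042383845101679994
```

The other objects haven't moved. The objective did shift: against the pressed-home picture it's about 0.9 mm towards +n and 0.8 mm back, so the unloading dragged it partly up the left face. That's about 1.2 mm off, against a 2 mm limit. There's time for a light re-seat, this time with a straight release.

send_rows(
  plan=[
    [[0,0,0],[0.6,15,-10],1],
    [[0,0,0],[0.7,30,-18],1],
    [[0,0,0],[0,30,0],1],
    [[0,0,0],[0,30,0],1],
    [[0,0,0],[0,20,0],1],
    [[0,0,0],[0,10,0],1],
    [[0,0,0],[0,2.2,-2],1],
    [[0,0,0],[0,0.6,-12],1],
    [[0,0,0],[0,0.6,-12],1],
    [[0,0,0],[0,0.4,-9],1],
    [[0,0,0],[0,0.3,-6],1],
    [[0,0,0],[0,0.1,-3],1],
    [[0,0,0],[0,0.1,-1.5],1],
    [[0,0,0],[0,0,0],1],
    [[0,0,0],[0,0,0],1],
  ],
)

```text
time: 43.9
ee_pos: [0.4851, 0.1552, 0.0243]
eef_rot: [-1.42, -0.933, 0.886]
wrist_force: [0.4, -0.2, 1.0]
grip_width: 0.0006
```

```bash
python3 -c "
from h import *
jg()"
```

```text
t 43.9 p [0.4851 0.1552 0.0243] x [ 3.965e-01  9.180e-01 -2.000e-04] y [ 0.0477 -0.0209 -0.9986] yaw 66.64 F [ 0.45 -0.24  0.97] w 0.0006 q [ 0.2   0.49  1.93 -0.05  0.68 -0.93]
along-seat mm -32.784691237179196 lat mm -1.3479149694038406 Fd 0.5073014358666734 Fn -0.04626532334507577
```

send_rows(
  plan=[
    [[0,0,0],[0,0.02,-0.4],1],
    [[0,0,0],[0,0.02,-0.4],1],
    [[0,0,0],[0,0.02,-0.4],1],
    [[0,0,0],[0,0.02,-0.4],1],
    [[0,0,0],[0,0.02,-0.4],1],
    [[0,0,0],[0,0.02,-0.4],1],
    [[0,0,0],[0,0.02,-0.4],1],
    [[0,0,0],[0,0.02,-0.4],1],
    [[0,0,0],[0,0.02,-0.4],1],
    [[0,0,0],[0,0.01,-0.2],1],
    [[0,0,0],[0,0.01,-0.2],1],
    [[0,0,0],[0,0,0],1],
  ],
)

```text
time: 44.9
ee_pos: [0.4892, 0.1536, 0.0242]
eef_rot: [-1.42, -0.933, 0.886]
wrist_force: [-0.7, -0.0, -0.6]
grip_width: 0.0003
```

```bash
python3 -c "
from h import *
avg(6)"
```

```text
t 45.15 Fd -0.12 Fn 0.01 Fz -0.36 sd [0.43 0.33 0.36] along -28.47 lat -1.17
```

send_rows(
  plan=[
    [[0,0,0],[-0.1,0,-0.1],1],
    [[0,0,0],[-0.1,0,-0.1],1],
    [[0,0,0],[-0.1,0,-0.1],1],
    [[0,0,0],[-0.1,0,-0.1],1],
    [[0,0,0],[0,0,0],1],
  ],
)

```text
time: 45.57
ee_pos: [0.4894, 0.1531, 0.0242]
eef_rot: [-1.42, -0.933, 0.886]
wrist_force: [-0.1, -0.8, -0.2]
grip_width: 0.0003
```

```bash
python3 -c "
from h import *
avg(6)"
```

```text
t 45.82 Fd 0.42 Fn -0.13 Fz -0.07 sd [0.56 0.49 0.83] along -28.06 lat -1.57
```

send_rows(
  plan=[
    [[0,0,0],[-0.1,0,-0.1],1],
    [[0,0,0],[-0.1,0,-0.1],1],
    [[0,0,0],[-0.1,0,-0.1],1],
    [[0,0,0],[0,0,0],1],
  ],
)

```text
time: 46.15
ee_pos: [0.4895, 0.1527, 0.0242]
eef_rot: [-1.42, -0.933, 0.886]
wrist_force: [0.0, 0.2, -0.2]
grip_width: 0.0005
```

```bash
python3 -c "
from h import *
avg(6)"
```

```text
t 46.4 Fd -0.5 Fn 0.07 Fz 0.11 sd [0.45 0.25 0.31] along -27.77 lat -1.87
```

send_rows(
  plan=[
    [[0,0,0],[-0.1,0,-0.1],1],
    [[0,0,0],[-0.1,0,-0.1],1],
    [[0,0,0],[-0.1,0,-0.1],1],
    [[0,0,0],[0,0,0],1],
  ],
)

```text
time: 46.73
ee_pos: [0.4896, 0.1524, 0.0242]
eef_rot: [-1.42, -0.933, 0.886]
wrist_force: [-0.5, 0.7, 0.6]
grip_width: 0.0005
```

```bash
python3 -c "
from h import *
avg(6)"
```

```text
t 46.98 Fd -0.95 Fn 0.52 Fz 0.41 sd [0.5  0.33 0.44] along -27.6 lat -2.14
```

It's touching at -27.7, within about 0.2 mm of the seated reading, so the objective was closer to home than the picture comparison suggested. One light straight push now.

send_rows(
  plan=[
    [[0,0,0],[0,0,-0.1],1],
    [[0,0,0],[0,0,-0.1],1],
    [[0,0,0],[0,0,-0.1],1],
    [[0,0,0],[0,0,-0.1],1],
    [[0,0,0],[0,0,0],1],
  ],
)

```text
time: 47.4
ee_pos: [0.4897, 0.1522, 0.0242]
eef_rot: [-1.419, -0.933, 0.886]
wrist_force: [-2.2, 2.6, -0.0]
grip_width: 0.0004
```

```bash
python3 -c "
from h import *
avg(6)"
```

```text
t 47.65 Fd -3.32 Fn 1.73 Fz 0.42 sd [0.44 0.5  0.44] along -27.45 lat -2.23
```

Fn is +1.7 N, so the sideways move overshot a little. Giving way to +n.

send_rows(
  plan=[
    [[0,0,0],[0.1,0,0],1],
    [[0,0,0],[0.1,0,0],1],
    [[0,0,0],[0.05,0,-0.1],1],
    [[0,0,0],[0,0,-0.1],1],
    [[0,0,0],[0,0,0],1],
  ],
)

```text
time: 48.07
ee_pos: [0.4897, 0.1523, 0.0241]
eef_rot: [-1.419, -0.932, 0.886]
wrist_force: [-4.1, 3.7, 1.8]
grip_width: 0.0006
```

```bash
python3 -c "
from h import *
avg(6)"
```

```text
t 48.32 Fd -4.93 Fn 1.6 Fz 1.45 sd [0.67 0.32 0.9 ] along -27.39 lat -2.17
```

Along reads -27.39 at 4.9 N, against -27.35 when it was seated squarely, so the objective is home. I'll null the sideways force and release straight back.

send_rows(
  plan=[
    [[0,0,0],[0.1,0,0],1],
    [[0,0,0],[0.1,0,0],1],
    [[0,0,0],[0,0,0.1],1],
    [[0,0,0],[0,0,0.1],1],
    [[0,0,0],[0,0,0.1],1],
    [[0,0,0],[0,0,0],1],
  ],
)

```text
time: 48.82
ee_pos: [0.4899, 0.1524, 0.0242]
eef_rot: [-1.42, -0.933, 0.886]
wrist_force: [-4.2, 1.8, 2.1]
grip_width: 0.0006
```

```bash
python3 -c "
from h import *
avg(6)"
```

```text
t 49.07 Fd -4.41 Fn -0.24 Fz 1.33 sd [0.4  0.17 0.42] along -27.33 lat -1.94
```

Square again: Fn -0.2 N, along -27.33. Retreating straight.

send_rows(
  plan=[
    [[0,0,0],[0,0,0.2],1],
    [[0,0,0],[0,0,0.3],1],
    [[0,0,0],[0,0,0.4],1],
    [[0,0,0],[0,0,0.6],1],
    [[0,0,0],[0,0,1.5],1],
    [[0,0,0],[0,0,5],1],
    [[0,0,0],[0,0,12],1],
    [[0,0,0],[0,0,20],1],
    [[0,0,0],[0,0,20],1],
    [[0,0,0],[0,-20,10],1],
    [[0,0,0],[0,-30,0],1],
    [[0,0,0],[0,-30,0],1],
    [[0,0,0],[0,-30,0],1],
    [[0,0,0],[0,-30,0],1],
    [[0,0,0],[0,0,0],1],
    [[0,0,0],[0,0,0],1],
    [[0,0,0],[0,0,0],1],
  ],
)

```text
time: 50.48
ee_pos: [0.4184, 0.1833, 0.16]
eef_rot: [-1.42, -0.933, 0.886]
wrist_force: [0.2, -0.8, -0.1]
grip_width: 0.0004
```

```bash
python3 - <<'E'
from h import *
st()
im=snapshot("scene");b=cv2.resize(im[170:270,290:410,::-1],None,fx=6,fy=6,interpolation=cv2.INTER_CUBIC);cv2.imwrite("pics/s11.png",b)
a=cv2.imread("pics/s10.png");s9=cv2.imread("pics/s9.png")
for n_,i in(("pressed",s9),("after1",a)):
    T=i[230:345,335:445] if n_=="after1" else i[285:345,335:445]; y0=230 if n_=="after1" else 285
    r=cv2.matchTemplate(b[y0-15:360,315:465],T,cv2.TM_CCOEFF_NORMED);m=cv2.minMaxLoc(r);print(n_,m[1],np.array(m[3])-[20,15])
E
```

```text
t 50.48 p [0.4184 0.1833 0.16  ] x [ 3.962e-01  9.182e-01 -2.000e-04] y [ 0.0479 -0.0209 -0.9986] yaw 66.66 F [ 0.21 -0.78 -0.08] w 0.0004 q [ 0.29  0.21  1.91 -0.04  0.98 -0.85]
pressed 0.9733924865722656 [ 3 -1]
after1 0.9988278746604919 [0 0]
```

View pics/s11.png

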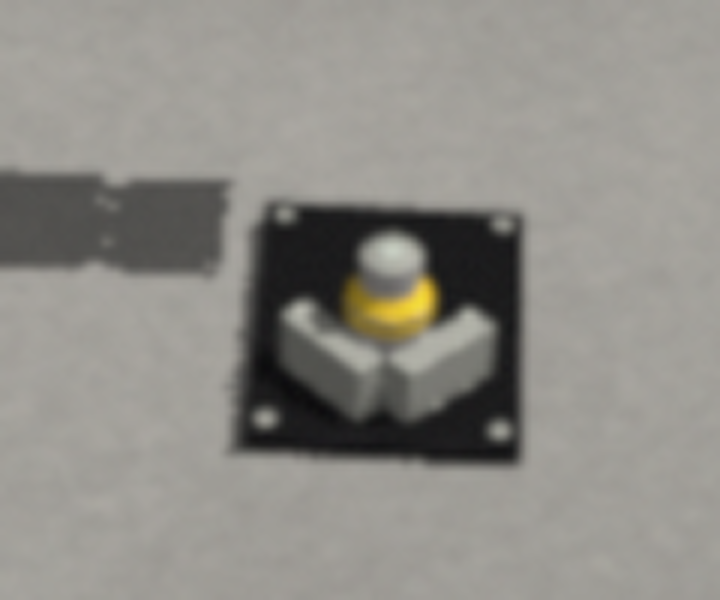

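The objective stands upright, tight in the V, in the same place as before. The apparent shift against the pressed picture was therefore the gripper's shading. The contact reading had put it within about 0.1 mm of seated. Handing in.

```bash
python3 -c "
from station import *
print(sign_off())"
```

```text
the job is handed in; nothing more can be done
None
```

The yellow-ringed objective is standing upright in the V, released, with the gripper clear. I handed the job in at about 50.5 s of the 64 s allowed. `sign_off()` gives no verdict, so how it was judged isn't known.

**What I did:** I took the objective off the mat by the barrel and set it down 45 mm before the V, on the white line. I then pushed it in slowly with the closed fingertips and pressed square at 11.8–11.9 N for over a second. The sideways force was about 0.3 N, which works out to roughly 5–8 N on each face. The face forces come from wrist readings, since they can't be read directly.

**What went wrong on the way:**
- **Camera offset:** the wrist camera's calibration was about 1.3 mm off sideways, so the objective met the left face first, at no more than about 5 N. I gave way sideways until the load was even on both faces.
- **First release:** the tool dragged a little on the barrel as I unloaded. I pressed once more lightly, to about 5 N, and backed straight out.

**Last checks:**
- **Seating:** before the last release, the contact position was within about 0.1 mm of the squarely pressed one.
- **Disagreement:** a picture comparison suggested about 1 mm of shift from the pressed position. The picture was the same before and after the re-press, so I put this down to the gripper's shadow, but didn't confirm it.
- **Other objects:** after the first release, green, blue, eyepiece and dish were where they started. The bottle was not detected in that check and I did not look for the screwdriver. I worked well clear of both.

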